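# Fish a fallen display bin out from under the riser and hang it back on the slat wall

## Task

A brass display bin has fallen off the slat wall and slid deep under the low clear-topped riser, where a hand cannot reach. Lift the hooked rod from its rest on the riser, hook the bin with it and draw it wholly out, never touching the bin with the gripper while any of it is under the riser; lay the rod back in its rest. Then hang the bin level and fully seated in the upper slot of the slat wall, beside the other bin, leaving the two spread jars and the round drum where they stand.

Things in the scene. Friction and masses are not known exactly. Their poses are not given: they have to be found in the camera images.
- bin: Loose brass bin, 0.13 to 0.25 kg, 90 mm deep (x), 110 wide (y), open above; origin: centre of underside; front -x, z up. Floor, front and side walls 3 mm thick, walls 32 high. A divider along x at y = 0 (8 mm thick, 36 high) makes two compartments 47 (y) x 83 (x) mm, centres y = +-28. Starts upright under the riser, yaw within 0.2 rad of the riser's, centre 80 to 125 mm inside the mouth
- bin_grip (a point): Middle of the bin's grip tab, a dark wooden plate on the divider in the bin's x-z plane: 8 mm thick (y), from x = -38 to +22 mm in the bin's frame, top 79 mm above the underside. This point is 60 mm above the underside at x = -8, y = 0. Grip it closing along y, with the hand leaning to the bin's front so that it clears the slat wall; axes as the bin
- bin_seat (a point): Where the bin's back face (x = 45 mm, plate 61 high, 4 thick) meets the underside of its hanger neck (z = 58 mm), y = 0; axes as the bin. The hanger is 80 mm wide: the neck, 3 mm thick, runs back to x = 56 and turns up there in a lip 3 mm thick (x = 53 to 56) with its top at z = 85. Hung, this point lies at the height of the slot's lower edge, on the face plane
- slat_panel: Fixed upright slat wall 320 mm wide, 280 high, facing -x (yaw within 0.1 rad); origin on the counter under the middle of its face; face plane x = 0. Three face slats 5 mm thick leave two level slots along the whole width: z = 82 to 104 and 176 to 198 mm. Hollow behind to x = 22, free 27 mm above and below each slot. A 14 mm high foot stands out 40 mm in front; price plate on the lower slot
- slot (a point): Middle of the upper slot's lower edge on the face plane, z = 176 mm; x into the wall, y along the slot, z up. The bin's lip is taller than the 22 mm slot: put it in with the bin's front raised about 40 degrees, sliding forward and up to 12 mm over seated height, then let the front down while lowering: the lip ends behind the slat above, the neck on the slat below
- other_bin: A like bin, fixed, already hanging in the upper slot, its centre 68 to 80 mm left (+y of the panel) of the panel's middle; origin and axes as for the loose bin. The right half of the slot is free: room for the loose bin with its centre about 72 mm right of the middle
- riser: Fixed display riser, pale wood with a clear top, 179 (x) x 236 (y) mm, 124 high; origin on the counter under its centre, yaw -0.2 to 0.1 rad. A dead-end tunnel 149 mm wide (x) and 112 high runs into it from the mouth, which faces +y of its own axes (to the robot's left); other sides closed, walls 12 mm
- mouth (a point): Middle of the riser's mouth at counter height, 115 mm from its origin along its +y; axes as the riser, +y leads out
- hook_rod: Loose hooked rod, 0.14 kg, lying level in its rest; origin at the centre of its handle, a dark wooden bar 16 mm wide (x), 130 long (y), 20 high (z). A steel rod 10 mm thick goes on from the handle's -y end to y = -185 mm and bends straight down there. Grip the middle of the handle, closing along x; 48 mm either side of it is free between the forks
- hook_tip (a point): Lowest point of the rod's hook: y = -185 mm, z = -42 mm in the rod's frame; the hook is 10 mm thick
- rod_rest: Fixed dark steel rest on top of the riser with two open-topped forks (8 mm thick, at y = +52 and -52 mm) for the rod's handle; notch 20 mm wide, floor at z = 48 mm, fork tops z = 62; origin under its centre, on the riser's top. A rod in the rest has its origin 58 mm above this one, with the same axes
- spread_jar: Bystander: jar of brown spread with a black lid, 62 mm across, 78 high, on top of the riser beside the rod; origin at its underside
- counter_jar: Bystander: jar of white spread with a black lid, 62 mm across, 78 high, on the counter near its front edge; origin at its underside
- round_drum: Bystander: round paper drum 73 mm across, 44 high, on the counter near its front edge; origin at its underside
- seal_press: Fixed hand press at the left, dark red: keep clear of it. Its foot spans, in the world, x = 0.39 to 0.54 and y = 0.145 to 0.37 m, it is 0.31 m high, and its lever reaches further to +y; never moves

How it is judged (in metres and radians):
On the way, in this order (a step that is already met when the one before it is completed fails the run):
1. the rod's hook takes hold of the bin under the riser (contact force between hook_rod and bin above 0.1 N and y of bin in the frame of riser below 0.12 m).
2. the bin stands upright on the counter, wholly drawn out of the riser (y of bin in the frame of riser above 0.17 m and height (world z) of bin below 0.02 m and angle between bin's own z axis and vertical below 0.15 rad), for 0.2 s.
At the end, for the whole second after the job is handed in: Bin hanging at rest in the upper slot: seat point -6 to +4 mm from the face plane, -4 to +5 mm from the slot's lower edge, within 100 mm of the middle, upright to 0.09 rad, square to 0.12 rad. Rod at rest in its rest: centres within 20 mm, 53 to 63 mm up, aligned to 0.12 rad (x of bin_seat in the frame of slot between -0.006 and 0.004 m and z of bin_seat in the frame of slot between -0.004 and 0.005 m and y of bin_seat in the frame of slot between -0.1 and 0.1 m and angle between bin's own z axis and vertical below 0.09 rad and angle between the x axis of bin and the x axis of slat_panel, either way round below 0.12 rad and linear speed of each of bin, hook_rod below 0.02 m/s and horizontal distance between hook_rod and rod_rest below 0.02 m and z of hook_rod in the frame of rod_rest between 0.053 and 0.063 m and angle between the y axis of hook_rod and the y axis of rod_rest, either way round below 0.12 rad); the robot touches nothing.
It fails at once if the robot touches the bin while any of it is still under the riser (y of bin in the frame of riser below 0.165 m and height (world z) of bin below 0.05 m and contact force between any of the fingers, the arm and bin above 0.5 N).
It fails at once if the jar on the riser is moved more than 30 mm (distance of spread_jar from where it was at the start of the episode above 0.03 m).
It fails at once if the jar on the counter is moved more than 30 mm (distance of counter_jar from where it was at the start of the episode above 0.03 m).
It fails at once if the round drum is moved more than 30 mm (distance of round_drum from where it was at the start of the episode above 0.03 m).
It also fails if it takes over 69 s, if anything falls off the work surface, if the arm or the gripper's body presses on something with over 40 N, if the wrist force passes 120 N, or if a joint passes its speed limit or range.

## Robot

A 6-joint arm with a two-finger parallel gripper is mounted at the origin on a cart in front of the work surface, level with it; the furniture and walls round the work are solid. World frame = base frame: x ahead of the robot, y to its left, z up, the work surface at z = 0. Lengths are in mm, angles in rad, forces in N, time in s.
With the tool pointing down it reaches from about 400 to 925 mm from the base axis. Payload 12.5 kg.
Tool frame: the origin (TCP) lies where the fingers leave the gripper's body, on its centre line; the fingertips stand 78 mm ahead of it and the grasp point (between the pads) lies 59 mm ahead of it; z points along the fingers, y is the direction in which the jaws open and shut (so a half turn about z gives the same grasp; the last joint's range is limited). The gripper opens to 95 mm and grips with 3 to 60 N. Pads are 20 mm wide; open, the fingers measure 119 mm over their backs; the gripper's body (75 mm by 180 mm) begins 59 mm behind the grasp point.
Start: joints at [-1.27, 0.491, 1.559, -0, 1.092, -0.106], TCP at [247.317, -573.997, 292.261] pointing down, gripper open.
Joint ranges: [-3.1, 3.1], [-0.84, 2.19], [0.05, 2.79], [-1.13, 4.28], [0.06, 2.93], [-2.69, 2.69]. Speed limits (rad/s): [2.22, 2.22, 2.79, 3.14, 3.14, 3.14].

## Interface

Orientations are given as [roll, pitch, yaw] about the fixed x, y, z axes, in that order (R = Rz(yaw) Ry(pitch) Rx(roll)).
In Python, from cell import env, viewer, ticket, search_frame gives the robot as it stands.
- The arm moves only by the shell command python3 -m inch 'ROWS'. ROWS is a JSON object of lists of equal length, an entry for each row: "hand": the opening, from 0 (shut) to 1 (fully open); "delta_pos": the shift along the tool's x, y, z in cm, a list of three; "turn": the turn about the tool's z in rad. A call has 1 to 20 rows; each row shifts and turns the commanded pose from where the row before left it, along the tool's axes as they then stand; what a row does not reach is not made up. A row lasts 1/10 s, in which the tool goes at most 50 mm and 8.59 degrees, less where a joint would pass 70% of its speed; a pose out of reach is approached as far as the arm can. A call is refused whole if a number of a shift passes 5 or a number of a turn 0.15, either way. A call with a gripper value outside its range is refused whole. The fingers move at their own pace and stop on an object; the grip force is fixed at half the most. Time passes only in rows, so rows that do not move let the fingers close. It gives the time, the measured TCP pose, the force and the opening at its end, in the units of the state.
- env.state(): the state, without advancing time (a new reading comes with each control period).
- viewer.read_camera(name): name is "side" or "top" or "wrist"; returns (picture, depth): 420x560x3 uint8, blue, green, red; 420x560 float32, mm along the optical axis (not along the pixel's ray), 0 where there is no reading.
- viewer.get_calibration(name): a dict with "fx", "fy", "cx", "cy" (pixels), "T" (4x4, takes a point from camera to world coordinates). Camera axes: x right, y down, z forward; pixel columns grow to the right and rows downward; lengths in mm; the calibration is good to about 2 mm. A picture is of the moment at which its call begins: read the wrist's pose just before it. get_calibration takes no time and is no camera call; for the wrist camera it gives the pose at the moment of the call.
- ticket.job_done(): hands the job in, once; it reports no verdict.
Trained networks look in the newest picture that a camera, given by its name, has taken for a name from the list of things; names that differ only in an ending like _2 or _b are one class to them, and where a whole thing is asked for, a point or a joint stands for the part that bears it (a point fixed in the world has none). Each returns a list of dicts, best first, with "p" (0 to 1); they miss things now and then, are a little off and sometimes report something else, mostly with a low value. They report only what shows in the picture. A call takes as long as a camera call.
- search_frame(camera, label): "centre" ([column, row] in pixels, amid what is visible of it).
The state is a dict: "t": time; "joints": joint angles; "qvel": joint speeds; "tau": joint torques, N m; "eef_pos": TCP position; "tcp_rot": TCP orientation; "ft_force": force on the tool from outside, world axes, zero at the start; "moment": the same for the moment, N m; "opening": opening from 0.0 (shut) to 1.0 (fully open).
Only numpy, scipy, OpenCV 4.12 (cv2) and the standard library are available. Lean on these libraries where they do the work, as an engineer would, in place of code of your own. Each camera call takes 0.05 s, during which the arm holds its last target.

## Working session

There is one attempt and no reset: what is moved stays moved. The work goes in short steps, Python scripts to look and compute and a shell command to move; the robot and the scene stay as the last step left them, time stands still between calls to the robot, and variables do not carry over. Pictures are saved under pics/ and viewed, and the job is handed in when it is done.

```bash
ls; mkdir -p pics; python3 - <<'E'
from cell import env, viewer
import cv2,numpy as np
print(env.state())
for n in ["side","top","wrist"]:
    im,d=viewer.read_camera(n); cv2.imwrite(f"pics/a_{n}.png",im); np.savez(f"pics/a_{n}.npz",im=im,d=d,**{k:v for k,v in viewer.get_calibration(n).items()})
    print(n,viewer.get_calibration(n))
E
```

```text
pics
{'t': 0.0, 'joints': array([-1.26964309e+00,  4.91547885e-01,  1.55948900e+00, -1.56743399e-05,
        1.09168939e+00, -1.05580955e-01]), 'qvel': array([-0.00157823, -0.00029663,  0.00124791, -0.00062113, -0.0008607 ,
       -0.00060004]), 'tau': array([ 1.45125647e-03, -6.12651014e+01, -2.58175439e+01,  6.92980131e-02,
        4.83199744e-02, -9.55431301e-05]), 'eef_pos': array([ 247.23499114, -573.83149072,  291.6553315 ]), 'tcp_rot': array([-3.14046388e+00, -1.05642667e-04,  4.06741366e-01]), 'ft_force': array([0.25551594, 0.15763566, 0.5843783 ]), 'moment': array([-0.00357896, -0.02540808,  0.00601614]), 'opening': 0.9984741577500418}
side {'fx': 510.7678984695534, 'fy': 510.7678984695534, 'cx': 273.55720265595033, 'cy': 207.98326572975657, 'T': array([[-9.90095503e-01, -1.03480811e-01,  9.48821156e-02,
         3.12916559e+02],
       [-1.40293205e-01,  7.55027355e-01, -6.40508790e-01,
         9.24558180e+02],
       [-5.35822389e-03, -6.47476189e-01, -7.62066843e-01,
         1.41844127e+03],
       [ 0.00000000e+00,  0.00000000e+00,  0.00000000e+00,
         1.00000000e
[... 217 characters left out ...]
904297e-01, -1.22099124e-02,  6.50504678e-03,
        -1.66895541e+02],
       [-5.50053018e-03, -8.05734102e-02, -9.96733500e-01,
         1.73200661e+03],
       [ 0.00000000e+00,  0.00000000e+00,  0.00000000e+00,
         1.00000000e+00]])}
wrist {'fx': 369.24017980254536, 'fy': 369.24017980254536, 'cx': 281.77239452552334, 'cy': 207.5785954928064, 'T': array([[ 3.95713672e-01, -8.77655672e-01, -2.70427830e-01,
         3.22995428e+02],
       [-9.18373907e-01, -3.78091833e-01, -1.16773000e-01,
        -5.39999556e+02],
       [ 2.39932230e-04,  2.94562536e-01, -9.55632176e-01,
         3.84557273e+02],
       [ 0.00000000e+00,  0.00000000e+00,  0.00000000e+00,
         1.00000000e+00]])}
```

View pics/a_side.png

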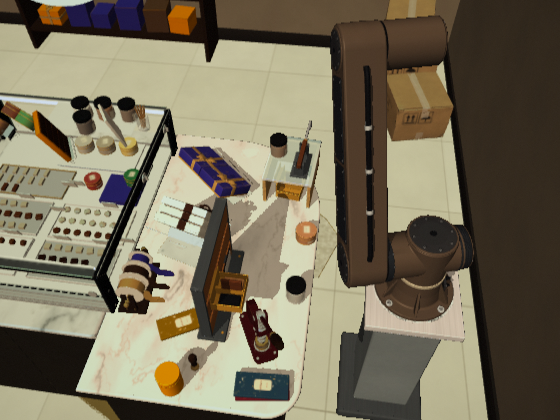

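View pics/a_top.png

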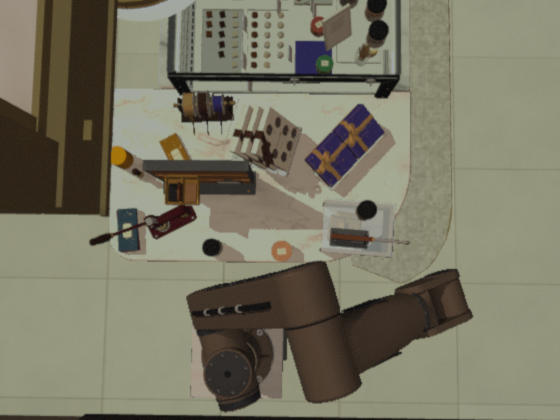

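View pics/a_wrist.png

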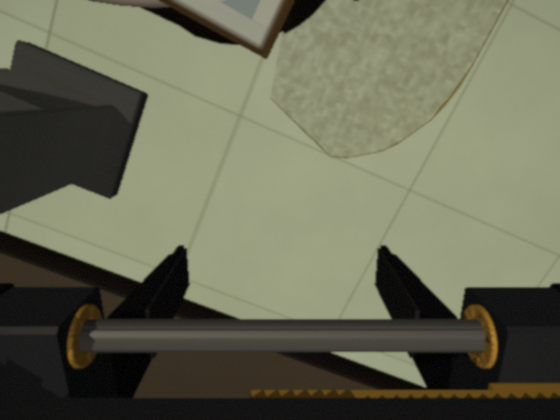

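```bash
cat > h.py <<'E'
import numpy as np,cv2
def load(f):
    z=np.load(f); return z
def pts(z):
    d=z['d'].astype(float); H,W=d.shape; u,v=np.meshgrid(np.arange(W),np.arange(H))
    P=np.stack([(u-z['cx'])/z['fx']*d,(v-z['cy'])/z['fy']*d,d],-1)
    T=z['T']; Q=P@T[:3,:3].T+T[:3,3]; Q[d<=0]=np.nan; return Q
def proj(z,p):
    T=z['T']; q=(np.asarray(p,float)-T[:3,3])@T[:3,:3]
    return np.stack([q[...,0]/q[...,2]*z['fx']+z['cx'],q[...,1]/q[...,2]*z['fy']+z['cy']],-1)
def snap(name,tag):
    from cell import viewer
    c=viewer.get_calibration(name); im,d=viewer.read_camera(name)
    np.savez(f"pics/{tag}.npz",im=im,d=d,**c); cv2.imwrite(f"pics/{tag}.png",im); return load(f"pics/{tag}.npz")
E
python3 - <<'E'
from h import *
zt=load('pics/a_top.npz'); zs=load('pics/a_side.npz')
a=cv2.resize(zt['im'][185:270,300:420],None,fx=6,fy=6,interpolation=cv2.INTER_CUBIC); cv2.imwrite('pics/b1.png',a)
a=cv2.resize(zs['im'][110:220,240:340],None,fx=5.4,fy=5.4,interpolation=cv2.INTER_CUBIC); cv2.imwrite('pics/b2.png',a)
a=cv2.resize(zt['im'][140:220,120:270],None,fx=5,fy=5,interpolation=cv2.INTER_CUBIC); cv2.imwrite('pics/b3.png',a)
Q=pts(zt)
np.set_printoptions(linewidth=250,suppress=True,precision=0)
print(Q[200:262:3,318:412:4,2])
E
```

```text
[[  -7.    1.  122.  122.  122.  126.  123.  119.    1.   -7.   -2.    7.  202.    1.    4.    3.   -5.    8.    0.   -5.    3.   -2. -800. -807.]
 [   7.    8.  118.  118.  128.  122.  125.  125.  114.  122.  120.  196.  199.  200.  123.  127.  133.  122.   13.    2.   -5.   -1. -811. -804.]
 [   1.    2.  122.  119.  126.  125.  123.  121.  126.  122.  201.  199.  190.  199.  203.  125.  124.  125.  121.  127.   -4. -797. -796. -796.]
 [  -4.   -8.  116.  125.  118.  125.  121.  133.  125.  117.  204.  199.  204.  205.  199.  120.  121.  124.  118.  123.   -2. -791. -803. -806.]
 [  -3.   -1.  126.  124.  128.  129.  124.  122.  127.  121.  200.  203.  204.  201.  202.  120.  127.  119.  124.  127.   -8. -801. -781. -799.]
 [   2.    1.  125.  122.  127.  131.  115.  127.  122.  121.  180.  204.  198.  201.  201.  128.  118.  128.  120.  119. -809. -809. -798. -805.]
 [   3.   -4.  130.  132.  127.  122.  119.  128.  123.  125.  147.  202.  200.  199.  126.  127.  115.  128.  128.  115. -787. -804. -796. -799.]
 [  -1.    5.  124.  123.  120.  128.  124.  118.  127.  127.  123.  12
[... 1287 characters left out ...]
3.  122.  121.  130.  122.  128.  129.  130.  120.  120.  131.  126.  125.  126. -796. -794. -806. -792. -794.]
 [   5.  123.  125.  124.  124.  122.  128.  125.  131.  125.  126.  122.  128.  123.  124.  121.  126.  120.  126. -807. -793. -803. -783. -824.]
 [  -4.   -4.   -0.    7.   -1.   -1.   -3.   -4.  120.  122.  127.  124.  126.  116.  122.  129.  120.  125.  131. -809. -805. -780. -780. -795.]
 [  -1.   -1.    0.    4.    5.    1.    0. -794.   nan -796. -805. -784. -791. -790. -795. -792. -789.  122.  122. -802. -791. -801. -795. -794.]
 [  -6.   -9.   -5.    1.   -6. -794. -804. -806. -799. -805. -822. -793. -791. -793. -782. -797. -825. -799. -801. -791. -792. -799. -799. -795.]]
```

View pics/b1.png

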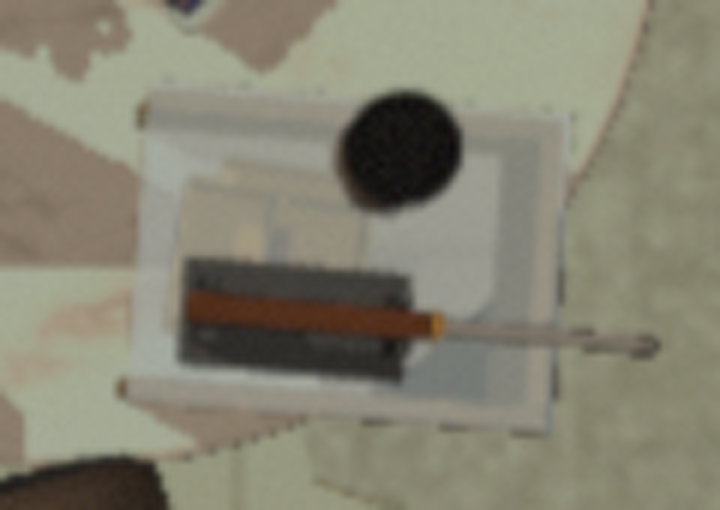

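View pics/b2.png

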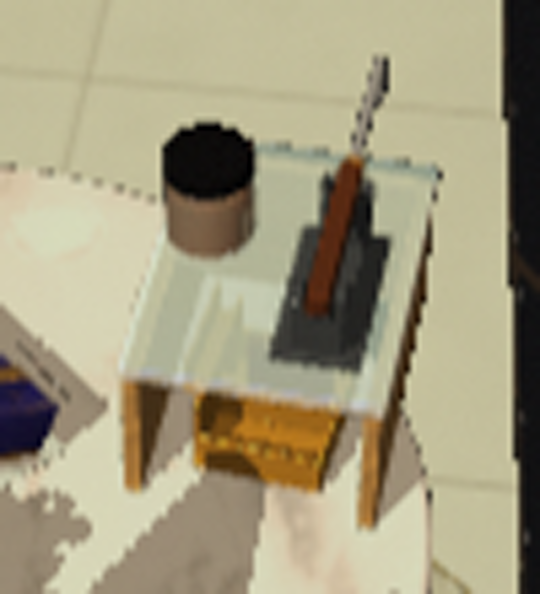

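View pics/b3.png

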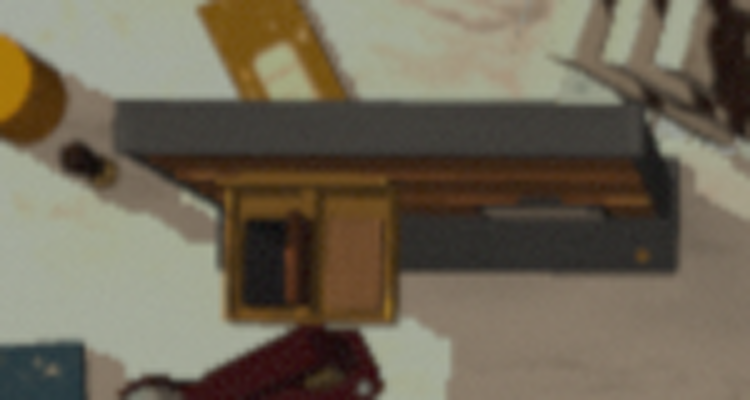

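```bash
python3 - <<'E'
from h import *
zt=load('pics/a_top.npz'); zs=load('pics/a_side.npz')
np.set_printoptions(linewidth=200,suppress=True,precision=1)
for nm,z in (('top',zt),('side',zs)):
    Q=pts(z); im=z['im'].astype(int)
    # riser
    reg=(Q[...,0]>300)&(Q[...,0]<620)&(Q[...,1]<-280)&(Q[...,1]>-600)
    m=reg&(Q[...,2]>105)
    # project to xy assuming points
    P=Q[m&(Q[...,2]<140)]; r=cv2.minAreaRect(P[:,:2].astype(np.float32)); print(nm,'riser',r,len(P), np.median(P[:,2]))
    # handle: reddish
    b,g,rr=im[...,0],im[...,1],im[...,2]
    hm=reg&(rr>80)&(rr>1.6*g)&(Q[...,2]>160)
    H=Q[hm]; print('handle',len(H),H.mean(0),H.min(0),H.max(0)); c=H[:,:2].mean(0); 
    u,s,vt=np.linalg.svd(H[:,:2]-c); print(vt[0], np.ptp((H[:,:2]-c)@vt[0]),np.ptp((H[:,:2]-c)@vt[1]))
    r=cv2.minAreaRect(H[:,:2].astype(np.float32)); print(r)
    J=Q[reg&(Q[...,2]>194)&(im.sum(-1)<120)]; print('jar',len(J),(J.max(0)+J.min(0))/2,J.mean(0),np.ptp(J,axis=0))
    # panel: z>265
    reg2=(Q[...,1]>-150)&(Q[...,1]<450)&(Q[...,0]>450)&(Q[...,0]<800)
    P=Q[reg2&(Q[...,2]>268)&(Q[...,2]<292)]; print('panel',len(P),cv2.minAreaRect(P[:,:2].astype(np.float32)),np.median(P[:,2]))
E
```

```text
top riser ((440.7895812988281, -405.58721923828125), (237.2989959716797, 179.56988525390625), 86.134765625) 3164 123.78835402625589
handle 104 [ 406.8 -376.9  190.8] [ 397.8 -433.7  183.3] [ 415.6 -313.3  198.3]
[-0.1 -1. ] 120.622355282428 10.07789106230154
((406.8565368652344, -373.50262451171875), (120.61554718017578, 9.82561206817627), 85.54059600830078)
jar 307 [ 410.9 -492.7  357.1] [ 461.7 -444.4  253.6] [221.  203.2 325.9]
panel 1206 ((614.6336669921875, 109.9266586303711), (36.4049186706543, 321.7654724121094), 0.006690073758363724) 279.0361668425886
side riser ((441.426025390625, -406.52984619140625), (245.947998046875, 179.92005920410156), 86.00920104980469) 1737 126.74504788491049
handle 93 [ 405.8 -367.5  194. ] [ 395.9 -434.6  186. ] [ 414.7 -308.6  202.4]
[0.1 1. ] 126.23079551555651 13.349892338153875
((405.7110290527344, -371.9874572753906), (126.23060607910156, 13.332355499267578), 86.18132019042969)
jar 171 [ 459.  -385.7  202.8] [ 488.6 -414.9  202.7] [129.8 122.7  17.4]
panel 1215 ((614.5142211914062, 107.70157623291016), (36.16680145263672, 325.23040771484375), 0.22404322028160095) 281.7577917317001
```

```bash
python3 - <<'E'
from h import *
from cell import search_frame,env
for c in ('top','side'):
    for l in ('bin','bin_grip','other_bin','riser','hook_rod','rod_rest','hook_tip','slot','bin_seat','mouth'):
        try: print(c,l,[(np.round(r['centre'],1),round(r['p'],2)) for r in search_frame(c,l)][:3])
        except Exception as e: print(c,l,e)
zt=load('pics/a_top.npz')
def ov(z,fn,crop,s):
    y0,y1,x0,x1=crop
    a=cv2.resize(z['im'][y0:y1,x0:x1],None,fx=s,fy=s,interpolation=cv2.INTER_CUBIC)
    a=np.clip((a.astype(float)-60)*1.5,0,255).astype(np.uint8)
    for y in range(y0,y1,10): cv2.putText(a,str(y),(0,(y-y0)*s+4),0,.4,(0,0,255))
    for x in range(x0,x1,10): cv2.putText(a,str(x),((x-x0)*s-8,10),0,.4,(0,0,255))
    cv2.imwrite(fn,a)
ov(zt,'pics/c1.png',(200,262,320,400),10)
ov(load('pics/a_side.npz'),'pics/c2.png',(155,210,260,325),10)
print(env.state()['t'])
E
```

```text
top bin []
top bin_grip []
top other_bin [(array([181.7, 192.6]), 0.56)]
top riser [(array([358.1, 223.4]), 0.63), (array([211.6, 171.4]), 0.25)]
top hook_rod [(array([364. , 238.7]), 0.59)]
top rod_rest [(array([348.8, 241.5]), 0.84)]
top hook_tip [(array([363.4, 237.1]), 0.85), (array([280.2, 252.4]), 0.69)]
top slot [(array([212.2, 172.9]), 0.57)]
top bin_seat []
top mouth [(array([357.8, 220.6]), 0.56)]
side bin [(array([303.6, 166.1]), 0.75), (array([289.4, 190.8]), 0.62)]
side bin_grip [(array([286.6, 189. ]), 0.89)]
side other_bin [(array([227.8, 290.7]), 0.9)]
side riser [(array([288.8, 170.7]), 0.59)]
side hook_rod [(array([305.6, 145.6]), 0.52), (array([303.5, 163.1]), 0.37)]
side rod_rest [(array([303.1, 166. ]), 0.82), (array([285.8, 188.4]), 0.17)]
side hook_tip [(array([301. , 149.8]), 0.58), (array([287.2, 191. ]), 0.24)]
side slot [(array([214.5, 270.6]), 0.84)]
side bin_seat [(array([287.7, 186.5]), 0.54)]
side mouth [(array([291.7, 168.1]), 0.55), (array([226.9, 288. ]), 0.5)]
1.15
```

View pics/c1.png

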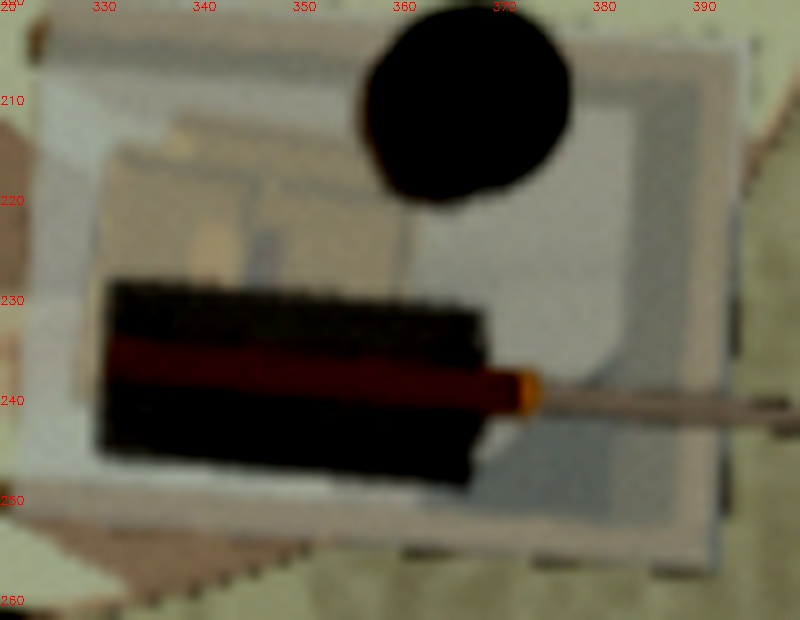

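View pics/c2.png

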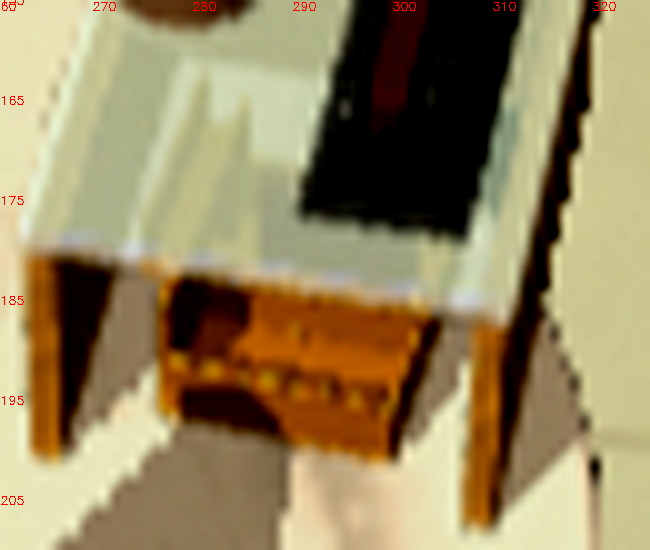

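```bash
cat >> h.py <<'E'
def ray(z,uv,h):
    T=z['T']; d=T[:3,:3]@np.array([(uv[0]-z['cx'])/z['fx'],(uv[1]-z['cy'])/z['fy'],1.]); o=T[:3,3]
    return (o+d*(h-o[2])/d[2])
E
python3 - <<'E'
from h import *
zt=load('pics/a_top.npz'); zs=load('pics/a_side.npz')
np.set_printoptions(suppress=True,precision=1)
R=np.array([441,-406.]);yw=-.068;c,s=np.cos(yw),np.sin(yw)
def rr(p): d=p[:2]-R; return np.array([c*d[0]+s*d[1],-s*d[0]+c*d[1]])
for n,z,uv,h in [('side +y wall bot back',zs,(276,197),0),('bot front',zs,(299,201),0),('wall top front +y',zs,(303.5,187),32),('wall top mid',zs,(289,192),32),
 ('post L',zs,(262.5,200.5),0),('post R',zs,(309.5,207.5),0),
 ('top backplate L',zt,(330.8,215.5),61),('plate R',zt,(360,220.5),61),('hanger L',zt,(337,212),85),('wall L',zt,(328,240),32)]:
    p=ray(z,uv,h); print(n,p,rr(p))
E
```

```text
side +y wall bot back [ 488.  -321.8    0. ] [41.2 87.2]
bot front [ 401.4 -313.8    0. ] [-45.8  89.3]
wall top front +y [ 390.3 -356.3   32. ] [-53.9  46.1]
wall top mid [ 440.3 -324.4   32. ] [-6.2 81.4]
post L [ 535. -298.   -0.] [ 86.5 114.2]
post R [ 360.  -287.7    0. ] [-88.8 112.5]
top backplate L [ 484.4 -321.6   61. ] [37.6 87.2]
plate R [ 468.4 -422.    61. ] [ 28.4 -14.1]
hanger L [ 494.7 -340.3   85. ] [49.1 69.2]
wall L [ 400.9 -314.9   32. ] [-46.2  88.2]
```

```bash
cat >> h.py <<'E'
def to(target_tcp,yaw=None):
    """needed tool-frame shift (cm) and turn"""
    from cell import env
    from scipy.spatial.transform import Rotation as Ro
    s=env.state(); R=Ro.from_euler('xyz',s['tcp_rot']).as_matrix()
    d=np.array(target_tcp)-s['eef_pos']; 
    t=None if yaw is None else -((yaw-s['tcp_rot'][2]+np.pi)%(2*np.pi)-np.pi)
    if yaw is not None:
        pass
    print('t',round(s['t'],2),'pos',np.round(s['eef_pos'],1),'rot',np.round(s['tcp_rot'],3),'F',np.round(s['ft_force'],1),'open',round(s['opening'],3),'j',np.round(s['joints'],2))
    print('shift cm (current axes)',np.round(R.T@d/10,2),'turn',None if t is None else round(t,3))
E
python3 -m inch '{"hand":[1,1,1,1,1,1,1,1],"delta_pos":[[0,0,-0.3],[0,0,-0.3],[0,0,-0.3],[0,0,-0.3],[0,0,-0.3],[0,0,-0.3],[0,0,-0.3],[0,0,-0.3]],"turn":[-0.135,-0.135,-0.135,-0.135,-0.135,-0.135,-0.135,-0.135]}'
python3 - <<'E'
from h import *
to((406,-373,300),1.49)
zt=load('pics/a_top.npz'); print(ray(zt,(366.5,210),202),ray(zt,(212,247),78),ray(zt,(281,252),44))
E
```

```text
t: 1.95
eef_pos: [247.3, -574.0, 316.4]
tcp_rot: [3.142, 0.0, 1.492]
ft_force: [0.2, 0.2, -0.3]
opening: 1.0
t 1.95 pos [ 247.3 -574.   316.4] rot [3.142 0.    1.492] F [ 0.2  0.2 -0.3] open 1.0 j [-1.27  0.47  1.53  0.    1.14 -1.19]
shift cm (current axes) [21.28 14.24  1.64] turn 0.002
[ 492.02698646 -420.93332788  202.        ] [370.88747252  82.48650682  78.        ] [ 357.03865359 -151.6083839    44.        ]
```

```bash
python3 -m inch '{"hand":[1,1,0.5,0.5,0.5,0.5,0.5,0.5],"delta_pos":[[3.55,2.37,0.27],[3.55,2.37,0.27],[3.55,2.37,0.27],[3.55,2.37,0.27],[3.55,2.37,0.27],[3.53,2.39,0.29],[0,0,0],[0,0,0]],"turn":[0,0,0,0,0,0,0,0]}'
python3 - <<'E'
from h import *
z=snap('wrist','w1'); snap('top','t1')
to((406,-373,300),1.49)
E
```

```text
t: 2.75
eef_pos: [407.5, -373.4, 300.0]
tcp_rot: [3.141, 0.0, 1.489]
ft_force: [-0.0, -0.6, -0.5]
opening: 0.553
t 2.85 pos [ 406.7 -374.6  300. ] rot [3.141 0.    1.486] F [-0.   0.1 -0.1] open 0.51 j [-0.86  0.38  1.73 -0.    1.03 -0.78]
shift cm (current axes) [ 0.15 -0.08 -0.  ] turn -0.004
```

View pics/w1.png

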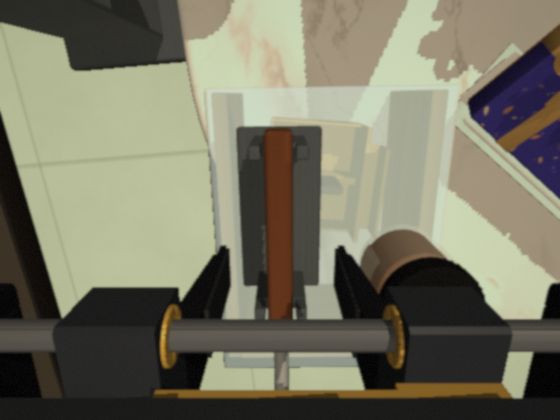

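View pics/t1.png

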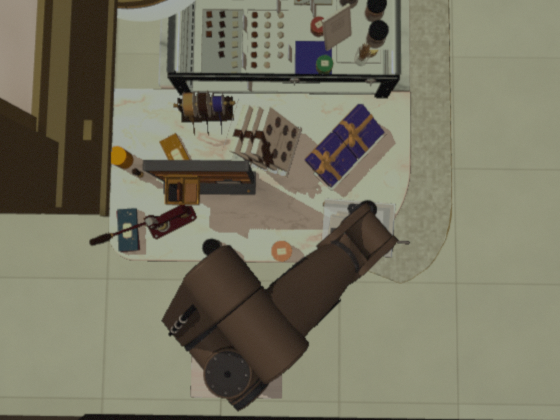

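```bash
python3 - <<'E'
from h import *
np.set_printoptions(suppress=True,precision=1)
z=load('pics/w1.npz'); im=z['im'].astype(int); Q=pts(z)
hm=(im[...,2]>70)&(im[...,2]>1.8*im[...,1])&(Q[...,2]>165)&(np.arange(420)[:,None]<312)
hm[:,:230]=0;hm[:,330:]=0
rows=[];
for r in range(128,312,4):
    c=np.where(hm[r])[0]
    if len(c)>5: 
        a=ray(z,(c.min()-.5,r),192);b=ray(z,(c.max()+.5,r),192); rows.append(np.r_[(a+b)/2,np.linalg.norm(a-b)])
rows=np.array(rows); print(rows[::6]); 
p=np.polyfit(rows[:,1],rows[:,0],1); print('slope dx/dy',p[0],'x at -373',np.polyval(p,-373))
r0=np.where(hm.sum(1)>10)[0].min(); print('end',r0,ray(z,(279,r0),192))
H=Q[hm]; print('depth z handle',np.median(H[:,2]))
for n,uv,h in [('rest base +y L',(240,127),124),('rest base +yR',(321,127),124),('riser mouth L',(208,90),124),('riser mouth R',(457,87),124),('fork+ L',(249,150),186),('fork+ R',(309,150),186),
  ('bin plate',(377,142),61),('plate R',(375,228),61),('hanger',(384,145),85),('+y wall far',(272,119),32),('+ywall back',(365,124),61)]: print(n,ray(z,uv,h))
a=cv2.resize(z['im'][75:320,190:470],None,fx=2.8,fy=2.4,interpolation=cv2.INTER_CUBIC);cv2.imwrite('pics/w1z.png',a)
E
```

```text
[[ 409.7 -308.8  192.    12.3]
 [ 408.6 -321.6  192.    13.6]
 [ 407.8 -335.   192.    13.3]
 [ 406.6 -348.9  192.    13.6]
 [ 405.7 -363.4  192.    13.3]
 [ 404.4 -378.4  192.    13.6]
 [ 403.7 -394.2  192.    13.9]
 [ 402.  -410.5  192.    13.6]]
slope dx/dy 0.0740781943684279 x at -373 404.7964851754145
end 130 [ 410.3 -307.8  192. ]
depth z handle 192.1844549086215
rest base +y L [ 381.8 -309.7  124. ]
rest base +yR [ 439.4 -314.5  124. ]
riser mouth L [ 362.6 -282.9  124. ]
riser mouth R [ 534.6 -295.   124. ]
fork+ L [ 392.6 -317.9  186. ]
fork+ R [ 426.  -320.7  186. ]
bin plate [ 494.7 -337.6   61. ]
plate R [ 492.3 -419.3   61. ]
hanger [ 494.6 -337.    85. ]
+y wall far [ 402.3 -311.8   32. ]
+ywall back [ 484.3 -321.    61. ]
```

View pics/w1z.png

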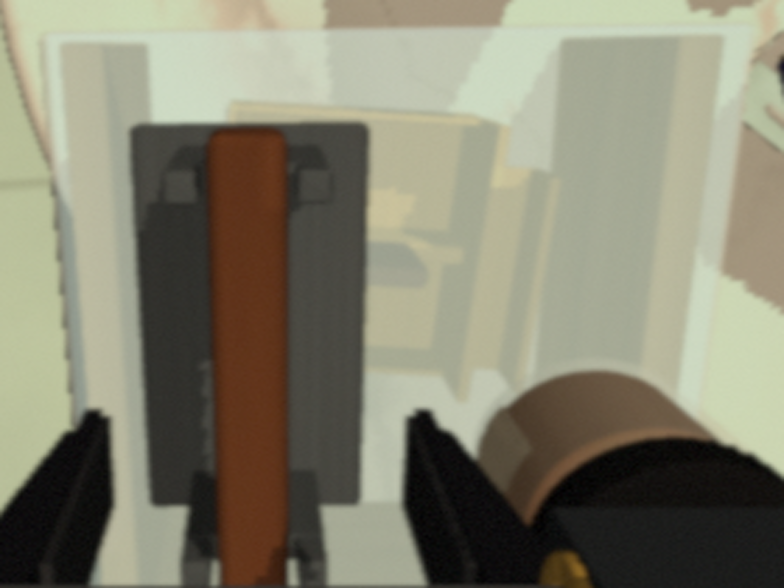

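```bash
python3 -m inch '{"hand":[0.5,0.5,0.5,0.5,0.5,0,0,0,0,0],"delta_pos":[[0,-0.1,1.5],[0,0,1.5],[0,0,1.5],[0,0,1.4],[0,0,0],[0,0,0],[0,0,0],[0,0,0],[0,0,0],[0,0,0]],"turn":[-0.01,0,0,0,0,0,0,0,0,0]}'
python3 - <<'E'
from h import *
to((405,-372.5,241),1.497)
E
```

```text
t: 3.85
eef_pos: [406.1, -373.9, 241.2]
tcp_rot: [3.141, 0.001, 1.497]
ft_force: [-0.8, 0.7, 2.8]
opening: 0.167
t 3.85 pos [ 406.1 -373.9  241.2] rot [3.141e+00 1.000e-03 1.497e+00] F [-0.8  0.7  2.8] open 0.167 j [-0.86  0.45  1.8  -0.    0.9  -0.79]
shift cm (current axes) [ 0.13 -0.12  0.02] turn -0.0
```

```bash
python3 -m inch '{"hand":[0,0,0,0,0,0,0,0,0,0,0,0,0,0,0,0],"delta_pos":[[0,0,-1],[0,0,-1.5],[0,0,-1.5],[0,0,-1.5],[1.5,0.2,0],[3,0.3,0],[3.5,0.4,0],[3.5,0.4,0],[3.5,0.4,0],[3.5,0.4,0],[3.5,0.4,0],[3.5,0.4,0],[2.5,0.2,0],[1.5,0.1,0],[0,0,0],[0,0,0]],"turn":[0,0,0,0,0,0,0,0,0,0,0,0,0,0,0,0]}'
python3 - <<'E'
from h import *
to((459.6,-81.7,151),1.497)
z=snap('side','s2')
a=cv2.resize(z['im'][130:330,160:360],None,fx=3,fy=3,interpolation=cv2.INTER_CUBIC);cv2.imwrite('pics/s2z.png',a)
E
```

```text
t: 5.45
eef_pos: [459.5, -81.6, 295.7]
tcp_rot: [-3.141, 0.0, 1.498]
ft_force: [-0.5, -0.3, -1.2]
opening: 0.168
t 5.45 pos [459.5 -81.6 295.7] rot [-3.141  0.     1.498] F [-0.5 -0.3 -1.2] open 0.168 j [-0.32  0.26  1.93 -0.    0.95 -0.24]
shift cm (current axes) [-1.000e-02  2.000e-02  1.447e+01] turn 0.001
```

View pics/s2z.png

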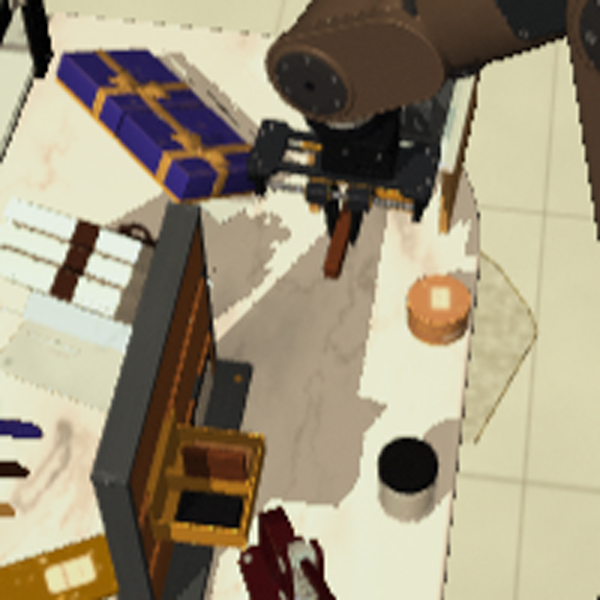

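```bash
python3 -m inch '{"hand":[0,0,0,0,0,0],"delta_pos":[[0,0,2.2],[0,0,3],[0,0,3.5],[0,0,3.3],[0,0,2.2],[0,0,0]],"turn":[0,0,0,0,0,0]}'
python3 - <<'E'
from h import *
to((453.7,-161.5,156),1.497)
z=snap('top','t3')
a=cv2.resize(z['im'][190:270,270:400],None,fx=6,fy=6,interpolation=cv2.INTER_CUBIC);cv2.imwrite('pics/t3z.png',a)
z=snap('side','s3')
a=cv2.resize(z['im'][130:230,240:340],None,fx=6,fy=6,interpolation=cv2.INTER_CUBIC);cv2.imwrite('pics/s3z.png',a)
E
```

```text
t: 6.1
eef_pos: [458.8, -82.5, 151.6]
tcp_rot: [-3.137, -0.001, 1.495]
ft_force: [0.9, -0.1, -1.1]
opening: 0.166
t 6.1 pos [458.8 -82.5 151.6] rot [-3.137e+00 -1.000e-03  1.495e+00] F [ 0.9 -0.1 -1.1] open 0.166 j [-0.32  0.49  2.08 -0.    0.58 -0.24]
shift cm (current axes) [-7.91  0.08 -0.45] turn -0.002
```

View pics/t3z.png

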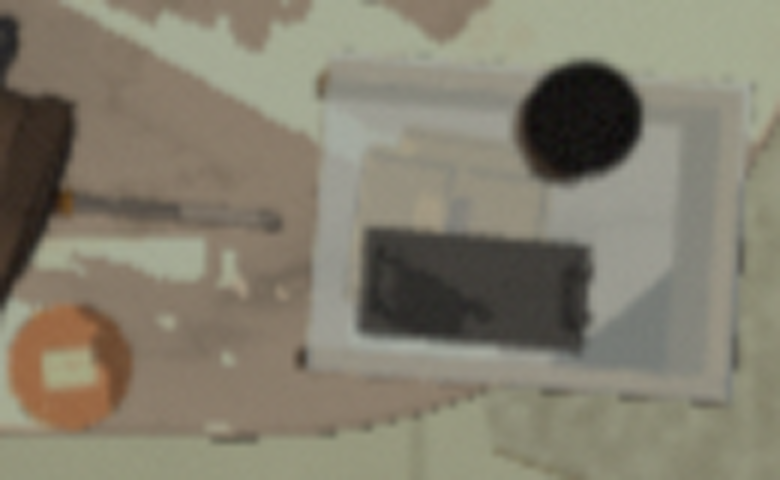

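View pics/s3z.png

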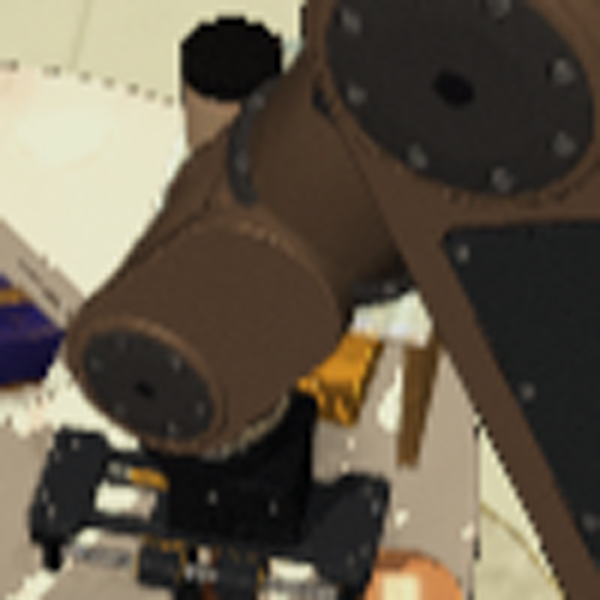

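```bash
python3 - <<'E'
from h import *
np.set_printoptions(suppress=True,precision=1)
z=load('pics/t3.npz')
print(ray(z,(315.5,226.7),95),ray(z,(281.5,224),95))
Q=pts(z)
m=(Q[...,0]>425)&(Q[...,0]<475)&(Q[...,1]>-275)&(Q[...,1]<-155)&(Q[...,2]>50)
for y in range(-275,-155,15):
    s=m&(Q[...,1]>=y)&(Q[...,1]<y+15); print(y,s.sum(),np.nanmedian(Q[s],axis=0) if s.any() else '')
E
```

```text
[ 443.3 -267.1   95. ] [ 451.  -152.5   95. ]
-275 8 [ 442.3 -265.5   90.4]
-260 14 [ 445.4 -252.1   95.9]
-245 12 [ 445.  -236.7   97.5]
-230 11 [ 448.2 -221.7   94.7]
-215 15 [ 448.1 -208.2   96. ]
-200 12 [ 448.1 -193.    93.1]
-185 15 [ 451.2 -177.8   98.2]
-170 12 [ 450.9 -162.6   94.3]
```

```bash
python3 -m inch '{"hand":[0,0,0,0,0,0,0,0,0,0],"delta_pos":[[-1.5,0,0],[-2.5,0,0],[-2.5,0,0],[-1.4,0,0],[0,0,0],[0,0,1],[0,0,1.2],[0,0,1],[0,0,0.5],[0,0,0]],"turn":[0,0,0,0,0,0,0,0,0,0]}'
python3 - <<'E'
from h import *
to((453.7,-161.5,115),1.497)
z=snap('top','t4')
a=cv2.resize(z['im'][190:270,270:400],None,fx=6,fy=6,interpolation=cv2.INTER_CUBIC);cv2.imwrite('pics/t4z.png',a)
E
```

```text
t: 7.2
eef_pos: [453.8, -160.2, 116.1]
tcp_rot: [-3.14, -0.001, 1.497]
ft_force: [-0.4, -0.8, -0.6]
opening: 0.165
t 7.2 pos [ 453.8 -160.2  116.1] rot [-3.140e+00 -1.000e-03  1.497e+00] F [-0.4 -0.8 -0.6] open 0.165 j [-0.48  0.57  2.07 -0.    0.51 -0.4 ]
shift cm (current axes) [-0.13 -0.    0.11] turn 0.0
```

View pics/t4z.png

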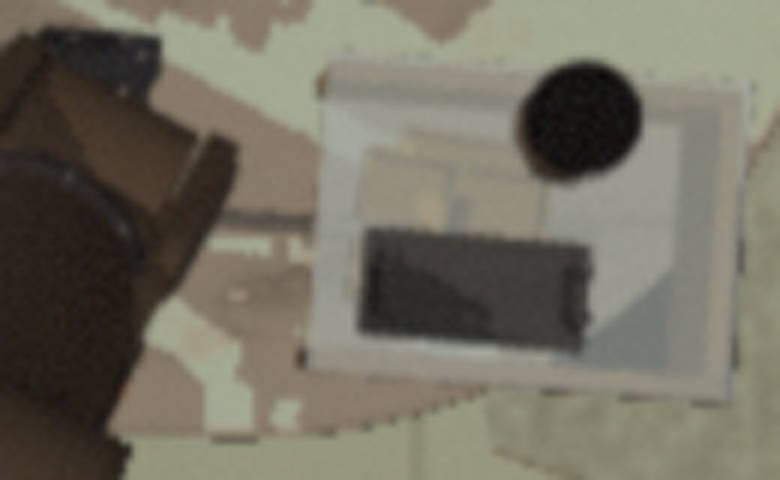

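```bash
python3 -m inch '{"hand":[0,0,0,0,0,0,0,0,0,0,0,0,0],"delta_pos":[[0.4,0,0.3],[0.5,0,0],[0.5,0,0],[0.5,0,0],[0.5,0,0],[0.5,0,0],[0.7,0,0],[0.8,0,0],[0.8,0,0],[0.8,0,0],[0.8,0,0],[0.8,0,0],[0.5,0,0]],"turn":[0,0,0,0,0,0,0,0,0,0,0,0,0]}'
python3 - <<'E'
from h import *
to((453.7,-161.5,115),1.497)
z=snap('top','t5')
a=cv2.resize(z['im'][190:270,270:400],None,fx=6,fy=6,interpolation=cv2.INTER_CUBIC);cv2.imwrite('pics/t5z.png',a)
E
```

```text
t: 8.55
eef_pos: [460.0, -79.2, 113.8]
tcp_rot: [-3.142, 0.0, 1.497]
ft_force: [-0.7, -1.8, -2.2]
opening: 0.167
t 8.55 pos [460.  -79.2 113.8] rot [-3.142  0.     1.497] F [-0.7 -1.8 -2.2] open 0.167 j [-0.31  0.56  2.11 -0.    0.47 -0.24]
shift cm (current axes) [-8.25 -0.02 -0.12] turn 0.0
```

View pics/t5z.png

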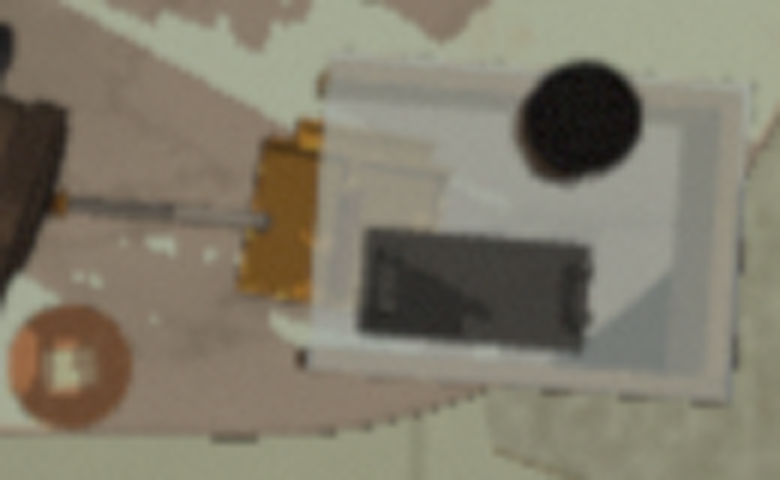

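```bash
python3 -m inch '{"hand":[0,0,0,0,0,0,0,0,0,0,0,0,0,0,0],"delta_pos":[[0.5,0.1,0],[0.8,0.1,0],[0.9,0.1,0],[0.9,0.1,0],[0.9,0.1,0],[0.9,0.1,0],[0.9,0.1,0],[0.9,0.1,0],[0.9,0.1,0],[0.9,0,0],[0.9,0,0],[0.9,0,0],[0.9,0,0],[0.6,0,0],[0,0,0]],"turn":[0,0,0,0,0,0,0,0,0,0,0,0,0,0,0]}'
python3 - <<'E'
from h import *
to((453.7,-161.5,115),1.497)
z=snap('top','t6')
a=cv2.resize(z['im'][190:270,230:360],None,fx=6,fy=6,interpolation=cv2.INTER_CUBIC);cv2.imwrite('pics/t6z.png',a)
E
```

```text
t: 10.1
eef_pos: [477.6, 37.8, 113.8]
tcp_rot: [3.142, 0.0, 1.498]
ft_force: [0.1, -0.2, -1.9]
opening: 0.163
t 10.1 pos [477.6  37.8 113.8] rot [3.142 0.    1.498] F [ 0.1 -0.2 -1.9] open 0.163 j [-0.06  0.57  2.08 -0.    0.49  0.01]
shift cm (current axes) [-20.05  -0.93  -0.12] turn 0.001
```

View pics/t6z.png

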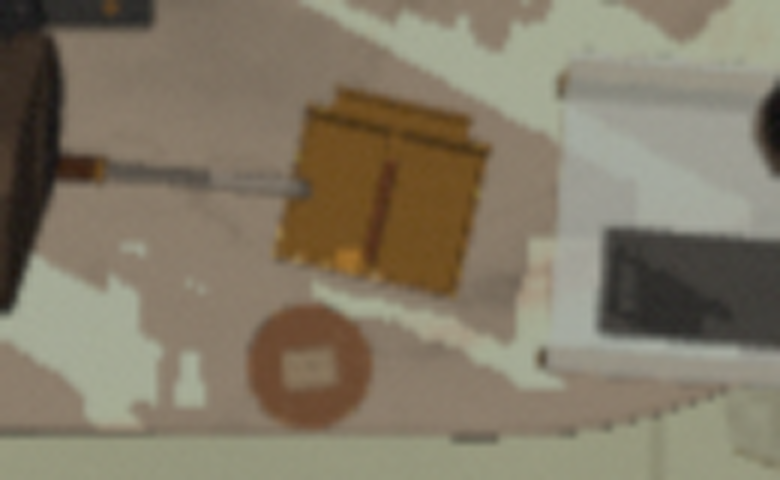

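```bash
python3 -m inch '{"hand":[0,0,0,0,0,0,0,0,0],"delta_pos":[[-0.5,0,0],[-0.5,0,-0.2],[0,0,-1.5],[0,0,-3],[0,0,-4],[0,0,-4],[0,0,-4],[0,0,-2],[0,0,0]],"turn":[0,0,0,0,0,0,0,0,0]}' &&
python3 -m inch '{"hand":[0,0,0,0,0,0,0,0,0,0,0,0,0,0],"delta_pos":[[-2,-0.2,0],[-3,-0.3,0],[-3.6,-0.35,0],[-3.6,-0.35,0],[-3.6,-0.4,0],[-3.6,-0.4,0],[-3.6,-0.4,0],[-3.6,-0.4,0],[-3.6,-0.4,0],[-3.6,-0.4,0],[-3,-0.2,0],[-2.5,-0.2,0],[-1.3,-0.1,0],[0,0,0]],"turn":[0,0,0,0,0,0,0,0,0,0,0,0,0,0]}'
python3 - <<'E'
from h import *
to((406.1,-373.9,241.2),1.497)
z=snap('wrist','w7'); z=snap('side','s7')
a=cv2.resize(z['im'][110:220,240:340],None,fx=5.4,fy=5.4,interpolation=cv2.INTER_CUBIC);cv2.imwrite('pics/s7z.png',a)
E
```

```text
t: 11.05
eef_pos: [477.3, 26.4, 303.5]
tcp_rot: [3.136, 0.0, 1.496]
ft_force: [0.6, -0.0, -1.2]
opening: 0.163
t: 12.45
eef_pos: [405.3, -375.9, 299.6]
tcp_rot: [-3.14, -0.001, 1.495]
ft_force: [-0.5, 0.7, -2.5]
opening: 0.165
t 12.45 pos [ 405.3 -375.9  299.6] rot [-3.140e+00 -1.000e-03  1.495e+00] F [-0.5  0.7 -2.5] open 0.165 j [-0.87  0.38  1.73 -0.    1.03 -0.79]
shift cm (current axes) [0.19 0.07 5.84] turn -0.002
```

View pics/w7.png

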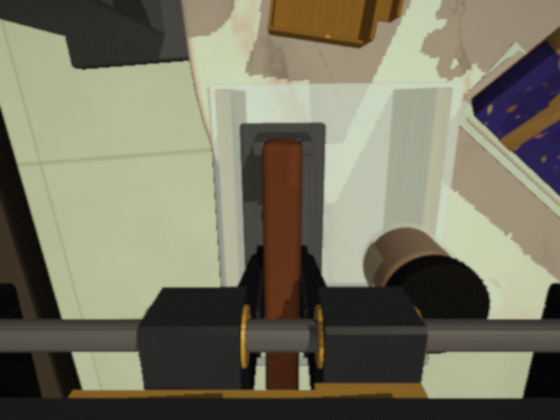

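View pics/s7z.png

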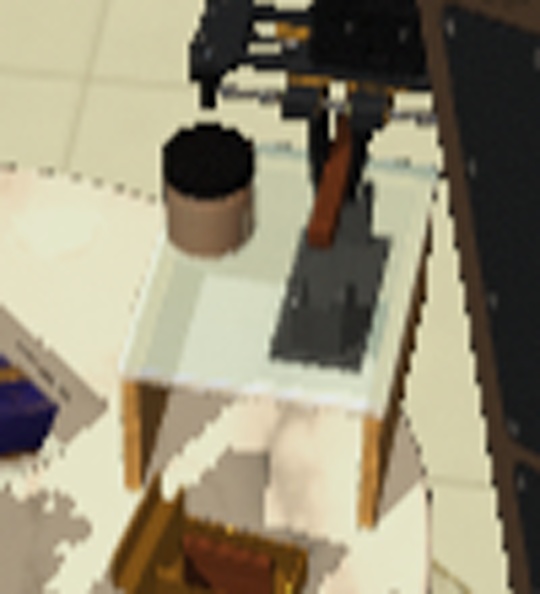

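```bash
python3 - <<'E'
from h import *
z=load('pics/w7.npz'); print(ray(z,(282,141),250.5), ray(z,(282.5,230),250.5))
E
python3 -m inch '{"hand":[0,0,0,0,0,0,0],"delta_pos":[[0.1,0.07,1],[0,0,1.5],[0,0,1.5],[0,0,0.9],[0,0,0.6],[0,0,0.35],[0,0,0]],"turn":[0,0,0,0,0,0,0]}'
python3 - <<'E'
from h import *
to((406.1,-373.9,241.2),1.497)
z=snap('wrist','w8')
E
```

```text
[ 409.30162284 -308.81028145  250.5       ] [ 406.76885974 -344.89048206  250.5       ]
t: 13.25
eef_pos: [406.9, -373.7, 242.2]
tcp_rot: [-3.141, -0.0, 1.497]
ft_force: [-0.2, 0.7, -2.2]
opening: 0.164
t 13.25 pos [ 406.9 -373.7  242.2] rot [-3.141 -0.     1.497] F [-0.2  0.7 -2.2] open 0.164 j [-0.86  0.45  1.8  -0.    0.9  -0.79]
shift cm (current axes) [-0.03 -0.08  0.1 ] turn 0.0
```

View pics/w8.png

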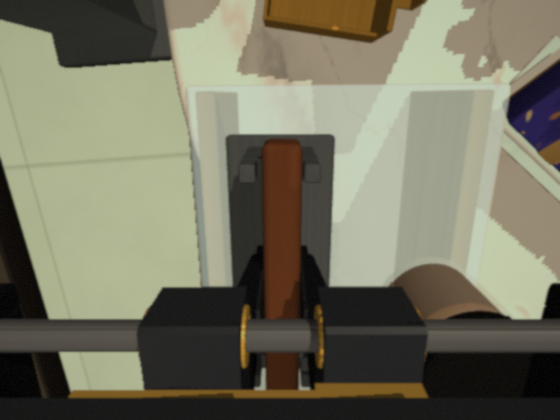

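```bash
python3 -m inch '{"hand":[0,0.5,0.5,0.5,0.5,0.5,0.5,0.5],"delta_pos":[[0,0,0.1],[0,0,0],[0,0,0],[0,0,0],[0,0,-1],[0,0,-2],[0,0,-2.5],[0,0,-2]],"turn":[0,0,0,0,0,0,0,0]}'
python3 - <<'E'
from h import *
np.set_printoptions(suppress=True,precision=1)
to((406.1,-373.9,241.2),1.497)
z=snap('wrist','w9'); im=z['im'].astype(int)
Q=pts(z)
hm=(im[...,2]>70)&(im[...,2]>1.8*im[...,1])&(Q[...,2]>165)&(np.arange(420)[:,None]<312); hm[:,:230]=0;hm[:,330:]=0
print(np.median(Q[hm],axis=0)); r0=np.where(hm.sum(1)>10)[0].min(); print('end',r0,ray(z,(279,r0),192))
zt=snap('top','t9')
a=cv2.resize(zt['im'][190:270,230:360],None,fx=6,fy=6,interpolation=cv2.INTER_CUBIC);cv2.imwrite('pics/t9z.png',a)
E
```

```text
t: 14.1
eef_pos: [406.8, -373.9, 318.4]
tcp_rot: [3.141, 0.001, 1.497]
ft_force: [0.7, -0.5, 0.6]
opening: 0.498
t 14.1 pos [ 406.8 -373.9  318.4] rot [3.1 0.  1.5] F [ 0.7 -0.5  0.6] open 0.498 j [-0.9  0.4  1.7 -0.   1.1 -0.8]
shift cm (current axes) [ 0.  -0.1  7.7] turn -0.0
[ 406.9 -358.6  192.2]
end 126 [ 409.1 -307.7  192. ]
```

View pics/w9.png

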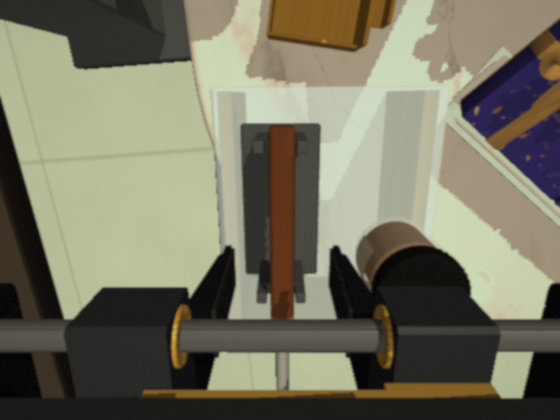

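View pics/t9z.png

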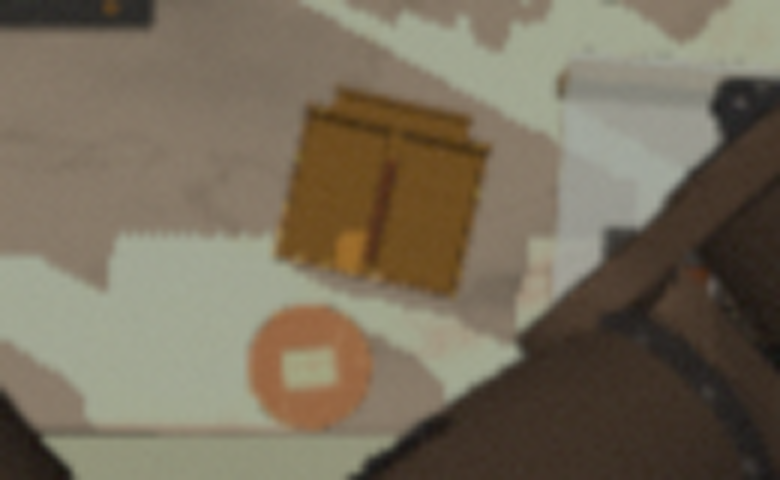

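```bash
python3 - <<'E'
from h import *
np.set_printoptions(suppress=True,precision=1)
z=load('pics/t9.npz')
a=ray(z,(281.3,207.5),61);b=ray(z,(311.8,214.6),61);c=ray(z,(276.1,233.3),32);d=ray(z,(305.8,239.4),32)
print(a,b,c,d)
yx=(a-b)[:2];print('len',np.linalg.norm(yx),'yaw',np.arctan2(-yx[0],yx[1])); yx=(c-d)[:2];print('len',np.linalg.norm(yx),'yaw',np.arctan2(-yx[0],yx[1]))
print('centre',(a+b+c+d)[:2]/4)
p,q=ray(z,(295.6,217.3),79),ray(z,(291.7,234.4),79); print('tab',p,q,np.linalg.norm(p-q),np.arctan2((p-q)[1],(p-q)[0]))
Q=pts(z);im=z['im'].astype(int)
m=(Q[...,2]>66)&(Q[...,2]<90)&(Q[...,0]>380)&(Q[...,0]<540)&(Q[...,1]>-280)&(Q[...,1]<-120); print(m.sum(),np.median(Q[m],axis=0))
E
```

```text
[ 510.  -150.8   61. ] [ 486.7 -256.2   61. ] [ 422.  -133.5   32. ] [ 402.  -237.5   32. ]
len 107.88259639695451 yaw -0.21745882799409846
len 105.82948956761479 yaw -0.19004803587462404
centre [ 455.2 -194.5]
tab [ 475.4 -200.1   79. ] [ 417.  -187.5   79. ] 59.741288303030466 -0.2129669132798551
76 [ 472.8 -191.5   78.4]
```

```bash
python3 -m inch '{"hand":[0.5,0.5,0.5,0.5,0.5,0.6,0.6,0.6,0.6,0.6,0.6,0.6,0.6,0.6,0.6,0.6,0.6,0.6],"delta_pos":[[3,0.4,0],[4,0.4,0],[4,0.4,0],[4,0.4,0],[3.4,0.4,0],[0,0,0.8],[0,0,0.8],[0,0,0.8],[0,0,0.8],[0,0,0.8],[0,0,0.8],[0,0,0.8],[0,0,0.8],[0,0,0.8],[0,0,0.8],[0,0,0.8],[0,0,0.8],[0,0,0]],"turn":[0,0,0,0,0,0.1423,0.1423,0.1423,0.1423,0.1423,0.1423,0.1423,0.1423,0.1423,0.1423,0.1423,0.1423,0]}'
python3 - <<'E'
from h import *
to((440,-192,125),-0.21)
snap('wrist','w10')
E
```

```text
t: 16.0
eef_pos: [439.9, -191.6, 219.4]
tcp_rot: [-3.141, 0.002, -0.213]
ft_force: [-0.4, -0.0, -0.9]
opening: 0.602
t 16.0 pos [ 439.9 -191.6  219.4] rot [-3.141e+00  2.000e-03 -2.130e-01] F [-0.4 -0.  -0.9] open 0.602 j [-0.55  0.39  1.99 -0.    0.77  1.24]
shift cm (current axes) [0.03 0.04 9.44] turn -0.003
```

View pics/w10.png

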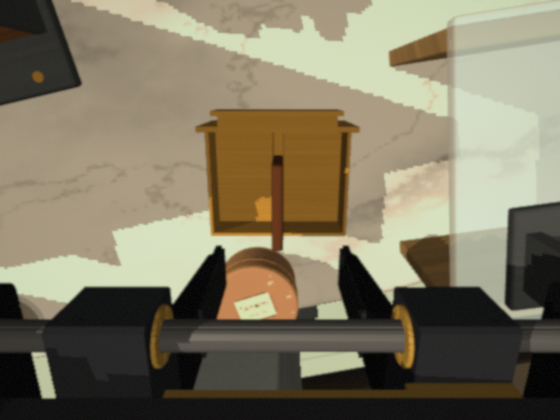

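```bash
python3 - <<'E'
from h import *
np.set_printoptions(suppress=True,precision=1)
z=load('pics/w10.npz'); p,q=ray(z,(278,159),79),ray(z,(277.5,249),79); print(p,q,np.linalg.norm(p-q),np.arctan2((p-q)[1],(p-q)[0]))
u=(p-q)/np.linalg.norm(p-q); print('grip pt at -15',(q+u*23))
a,b=ray(z,(196,128),61),ray(z,(359,129),61); print(a,b,(a+b)/2,np.linalg.norm(a-b),np.arctan2(-(a-b)[0],(a-b)[1]))
E
```

```text
[ 482.2 -197.8   79. ] [ 421.8 -184.2   79. ] 61.95482561867944 -0.22149828571797373
grip pt at -15 [ 444.2 -189.3   79. ]
[ 511.1 -148.    61. ] [ 487.5 -254.2   61. ] [ 499.3 -201.1   61. ] 108.77356589075359 -0.2189884786533073
```

```bash
python3 -m inch '{"hand":[0.6,0.6,0.6,0.6,0.6,0.6,0,0,0,0,0,0],"delta_pos":[[0.2,-0.2,1.5],[0,0,2.5],[0,0,2.5],[0,0,1.9],[0,0,1],[0,0,0],[0,0,0],[0,0,0],[0,0,0],[0,0,0],[0,0,0],[0,0,0]],"turn":[0.005,0,0,0,0,0,0,0,0,0,0,0]}'
python3 - <<'E'
from h import *
to((440,-192,125),-0.21)
snap('wrist','w11')
E
```

```text
t: 17.25
eef_pos: [442.7, -190.3, 126.5]
tcp_rot: [3.141, -0.0, -0.216]
ft_force: [-0.3, -0.8, -0.1]
opening: 0.151
t 17.25 pos [ 442.7 -190.3  126.5] rot [ 3.141 -0.    -0.216] F [-0.3 -0.8 -0.1] open 0.151 j [-0.54  0.55  2.06 -0.    0.53  1.24]
shift cm (current axes) [-0.23  0.22  0.15] turn -0.006
```

View pics/w11.png

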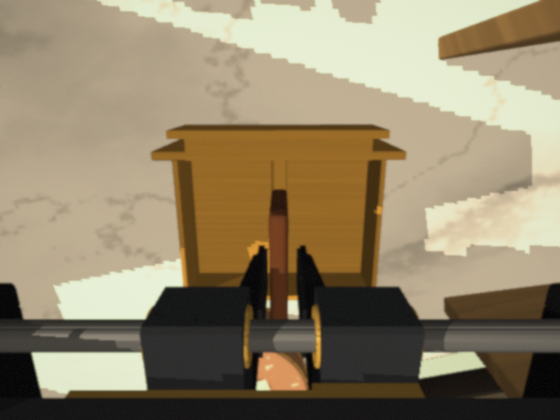

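```bash
python3 -m inch '{"hand":[0,0,0,0,0,0,0,0],"delta_pos":[[0,0,0],[0,0,0],[0,0,0],[0,0,-1],[0,0,-2],[0,0,-3],[0,0,-3],[0,0,0]],"turn":[0,0,0,0,0,0,0,0]}'
python3 - <<'E'
from h import *
to((440,-192,125),-0.21)
snap('wrist','w12'); z=snap('side','s12')
a=cv2.resize(z['im'][150:270,200:340],None,fx=5,fy=5,interpolation=cv2.INTER_CUBIC);cv2.imwrite('pics/s12z.png',a)
E
```

```text
t: 18.1
eef_pos: [443.5, -190.8, 219.9]
tcp_rot: [3.14, -0.006, -0.216]
ft_force: [-0.6, -0.4, -1.9]
opening: 0.084
t 18.1 pos [ 443.5 -190.8  219.9] rot [ 3.14  -0.006 -0.216] F [-0.6 -0.4 -1.9] open 0.084 j [-0.54  0.39  1.98 -0.    0.76  1.24]
shift cm (current axes) [-0.37  0.18  9.48] turn -0.006
```

View pics/w12.png

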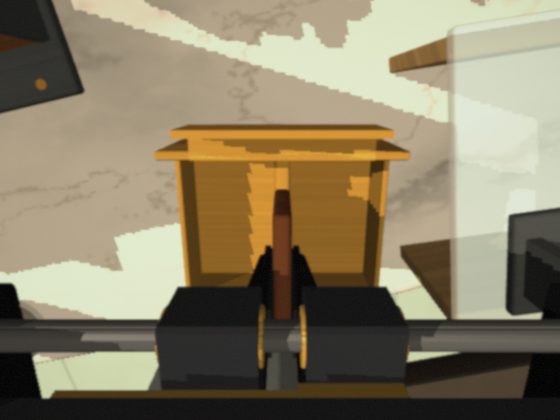

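View pics/s12z.png

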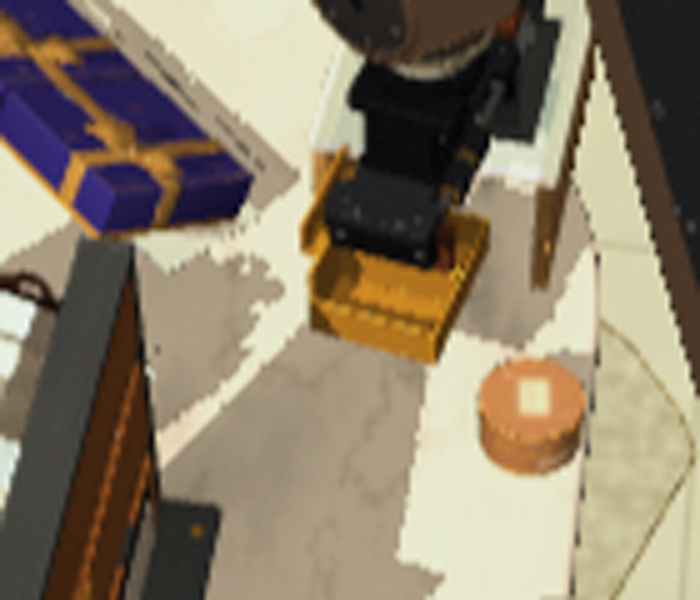

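```bash
python3 -m inch '{"hand":[0,0,0,0,0,0,0,0,0,0,0,0,0,0,0,0,0,0,0],"delta_pos":[[0,0,-0.34],[0,0,-0.34],[0,0,-0.34],[0,0,-0.34],[0,0,-0.34],[0,0,-0.34],[0,0,-0.34],[0,0,-0.34],[0,0,-0.34],[0,0,-0.34],[0,0,-0.34],[0,0,-0.34],[-1,0.6,0],[-1.7,1.1,0],[-2,1.3,0],[-1.8,1.1,0],[-1.07,0.75,0],[0,0,0],[0,0,0]],"turn":[-0.143,-0.143,-0.143,-0.143,-0.143,-0.143,-0.143,-0.143,-0.143,-0.143,-0.143,-0.143,0,0,0,0,0,0,0]}'
python3 - <<'E'
from h import *
to((486.5,-269.7,260.5),1.5)
snap('wrist','w13'); z=snap('side','s13')
a=cv2.resize(z['im'][110:250,220:340],None,fx=4.2,fy=4.2,interpolation=cv2.INTER_CUBIC);cv2.imwrite('pics/s13z.png',a)
z=snap('top','t13')
a=cv2.resize(z['im'][180:270,270:400],None,fx=6,fy=6,interpolation=cv2.INTER_CUBIC);cv2.imwrite('pics/t13z.png',a)
E
```

```text
t: 20.1
eef_pos: [485.4, -269.0, 256.4]
tcp_rot: [-3.14, -0.001, 1.499]
ft_force: [0.9, 0.7, -1.6]
opening: 0.081
t 20.1 pos [ 485.4 -269.   256.4] rot [-3.140e+00 -1.000e-03  1.499e+00] F [ 0.9  0.7 -1.6] open 0.081 j [-0.63  0.43  1.77  0.    0.94 -0.55]
shift cm (current axes) [-0.06  0.12 -0.41] turn -0.001
```

View pics/w13.png

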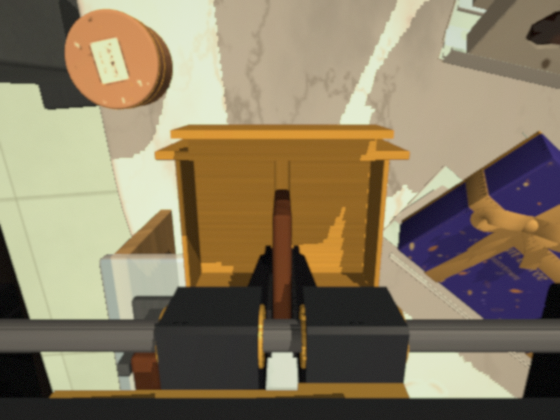

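View pics/s13z.png

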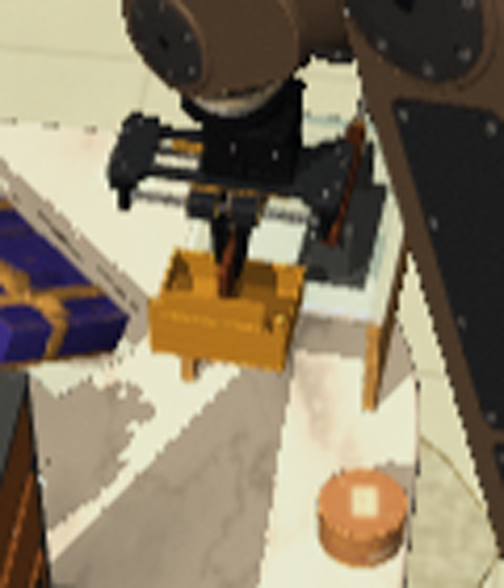

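View pics/t13z.png

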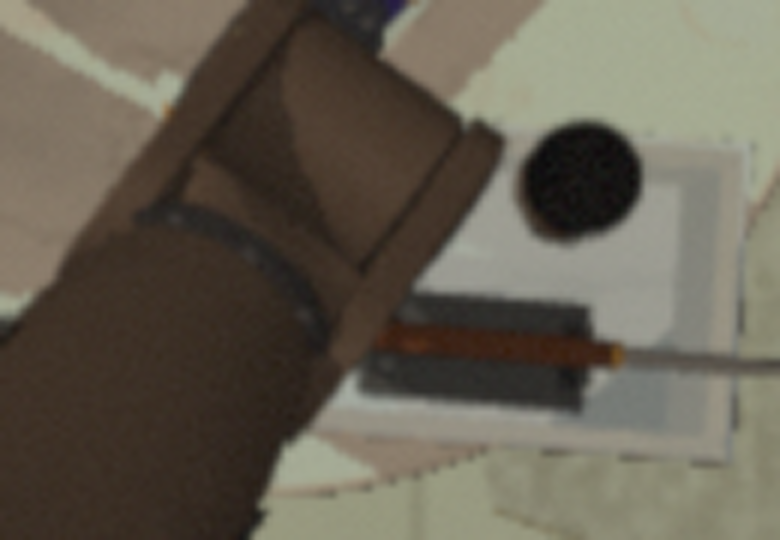

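```bash
python3 - <<'E'
from h import *
z=load('pics/w13.npz'); 
for uv in [(104,256),(178,253),(230,362)]: print(uv,ray(z,uv,124))
a=cv2.resize(z['im'][150:400,60:360],None,fx=2.6,fy=2.4,interpolation=cv2.INTER_CUBIC);cv2.imwrite('pics/w13z.png',a)
# bin lip positions relative
print(ray(z,(157,155),61+130),ray(z,(408,155),191))
E
```

```text
(104, 256) [ 364.73299173 -279.15670253  124.        ]
(178, 253) [ 414.20282183 -280.54361218  124.        ]
(230, 362) [ 438.7754607  -369.46634312  124.        ]
[ 434.93571    -205.96896426  191.        ] [ 542.49777529 -213.73837032  191.        ]
```

View pics/w13z.png

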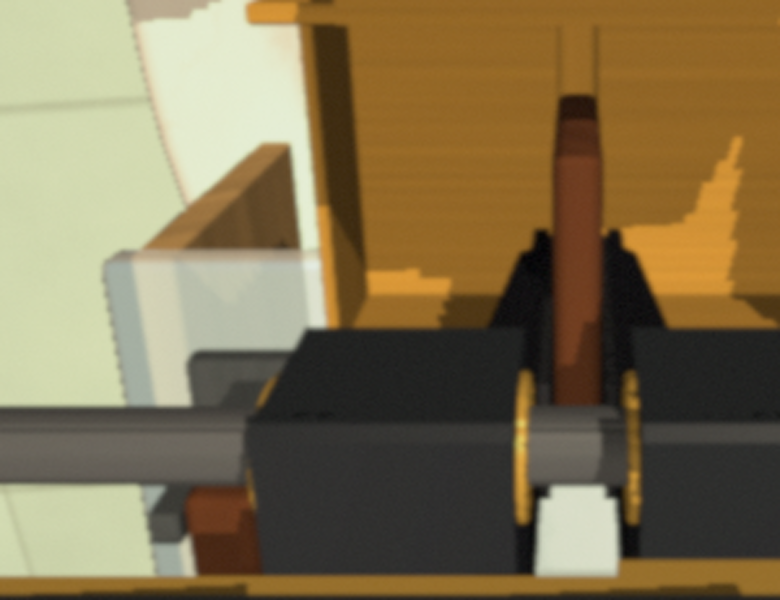

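```bash
python3 -m inch '{"hand":[0,0,0,0,0,0,0],"delta_pos":[[0.4,0,0.3],[0,0,0.3],[0.3,0,0.15],[0.3,0,0.15],[0.3,0,0.15],[0.3,0,0.15],[0,0,0]],"turn":[0,0,0,0,0,0,0]}'
python3 - <<'E'
from h import *
to((486.5,-269.7,260.5),1.5)
snap('wrist','w14'); z=snap('side','s14')
a=cv2.resize(z['im'][110:250,220:340],None,fx=4.2,fy=4.2,interpolation=cv2.INTER_CUBIC);cv2.imwrite('pics/s14z.png',a)
E
```

```text
t: 20.95
eef_pos: [487.0, -253.2, 245.6]
tcp_rot: [3.141, 0.001, 1.501]
ft_force: [-0.7, -1.6, 3.7]
opening: 0.085
t 20.95 pos [ 487.  -253.2  245.6] rot [3.141e+00 1.000e-03 1.501e+00] F [-0.7 -1.6  3.7] open 0.085 j [-0.6   0.44  1.8  -0.    0.9  -0.53]
shift cm (current axes) [-1.65  0.06 -1.48] turn 0.001
```

View pics/s14z.png

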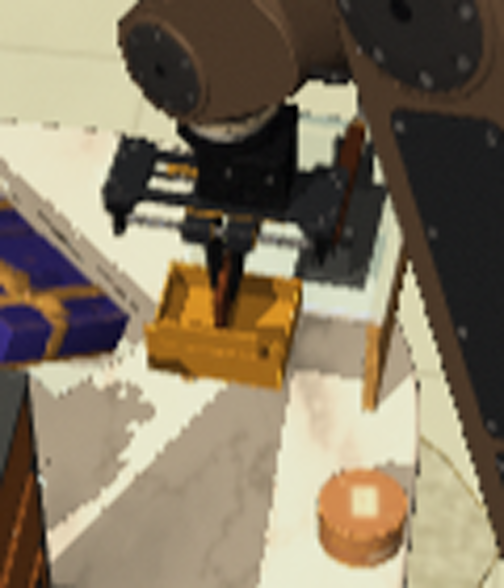

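View pics/w14.png

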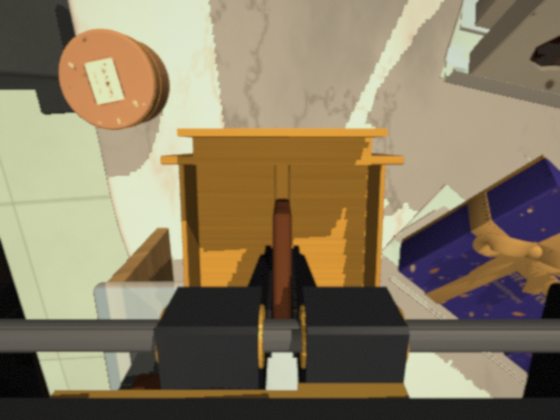

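```bash
python3 -m inch '{"hand":[0,0,0,0,0,0,0,0,0],"delta_pos":[[0.35,0,0.22],[0.35,0,0.24],[0.33,0,0.26],[0.3,0,0.28],[0.3,0,0.3],[0.28,0,0.32],[0.25,0,0.33],[0.23,0,0.34],[0,0,0]],"turn":[0,0,0,0,0,0,0,0,0]}'
python3 - <<'E'
from h import *
to((486.5,-269.7,260.5),1.5)
snap('wrist','w15'); z=snap('side','s15')
a=cv2.resize(z['im'][110:250,220:340],None,fx=4.2,fy=4.2,interpolation=cv2.INTER_CUBIC);cv2.imwrite('pics/s15z.png',a)
E
```

```text
t: 21.95
eef_pos: [488.7, -228.9, 222.4]
tcp_rot: [3.141, -0.0, 1.5]
ft_force: [0.2, 3.1, 4.5]
opening: 0.082
t 21.95 pos [ 488.7 -228.9  222.4] rot [ 3.141 -0.     1.5  ] F [0.2 3.1 4.5] open 0.082 j [-0.56  0.46  1.85  0.    0.84 -0.49]
shift cm (current axes) [-4.09  0.07 -3.81] turn 0.0
```

View pics/s15z.png

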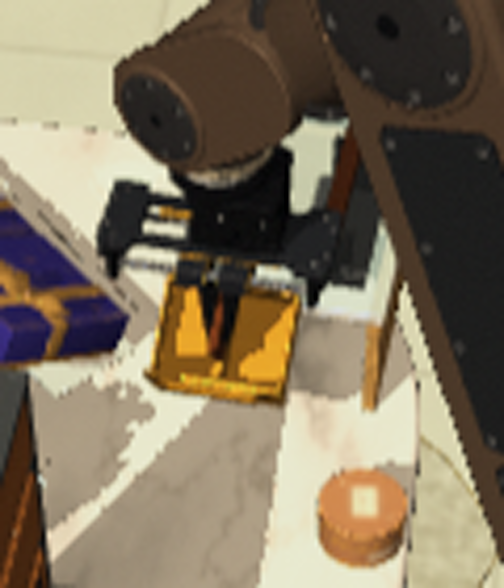

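View pics/w15.png

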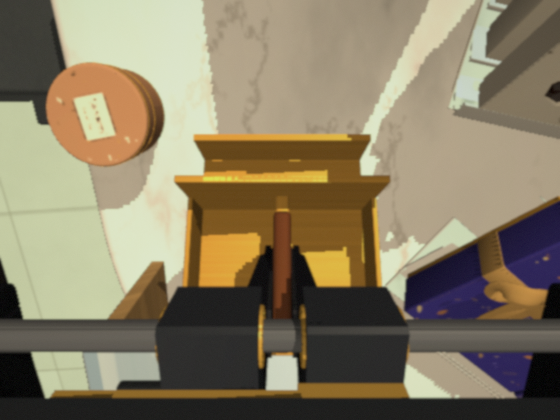

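```bash
cat > tilt.py <<'E'
from h import *
from scipy.optimize import least_squares
def tilt(tag,lip,pl,tcp,yaw):
    z=load(f'pics/{tag}.npz'); x=np.array([np.cos(yaw),np.sin(yaw),0]);y=np.array([np.sin(yaw),-np.cos(yaw),0])  # tool axes; bin y = -tool y
    def pt(p,b):
        th,gx,gz,oy=p; dx,dz=b[0]-gx,b[2]-gz; c,s=np.cos(th),np.sin(th)
        return np.array(tcp)-[0,0,59]+x*(dx*c+dz*s)+np.array([0,0,1])*(dz*c-dx*s)-y*(b[1]+oy)
    obs=[((54.5,40,85),lip[0]),((54.5,-40,85),lip[1]),((41,55,61),pl[0]),((41,-55,61),pl[1])]
    f=lambda p: np.r_[np.ravel([proj(z,pt(p,b))-np.array(o) for b,o in obs]),(p[1]+14)/3,(p[2]-67.5)/1.5]
    r=least_squares(f,[.5,-14,67.5,0]); print(tag,'tilt deg',np.degrees(r.x[0]),'grip bin x,z,oy',r.x[1:],'res',np.round(r.fun,1)); return r.x
E
python3 - <<'E'
from tilt import *
tilt('w13',((172,128),(392,128)),((157,157),(408,157)),(485.4,-269,256.4),1.499)
tilt('w15',((194,138),(370,137)),((176,181),(389,180)),(488.7,-228.9,222.4),1.5)
a=cv2.resize(load('pics/w15.npz')['im'][120:220,150:420],None,fx=2.9,fy=2.9,interpolation=cv2.INTER_CUBIC);cv2.imwrite('pics/w15z.png',a)
E
```

```text
w13 tilt deg 2.3412461131457114 grip bin x,z,oy [-17.27174227  67.47715194   1.05706716] res [ 0.6  0.1 -0.1  0.  -0.6  0.1  0.1 -0.  -1.1 -0. ]
w15 tilt deg 29.931698489050923 grip bin x,z,oy [-11.65305691  68.91572919   0.79331498] res [ 0.8 -0.9 -0.2  0.2 -1.1 -0.2  0.5  0.8  0.8  0.9]
```

View pics/w15z.png

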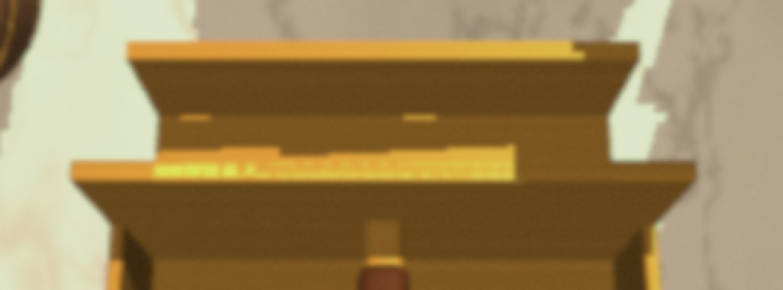

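```bash
cat > plan.py <<'E'
import numpy as np,heapq
obs=[(0,5,-94+0,0),(0,5,22,104),(22,36,-176,104)] # rel slot lower edge z=176: lower slat z 104..176 -> -72..0 (use), upper, back
obs[0]=(0,5,-72,0)
obs+= [(5,22,-72,-27),(5,22,49,104)]
def seg(a,b,n): return np.linspace(a,b,n)
P=np.vstack([seg((0,-58),(0,0),30),seg((0,0),(8,0),9),seg((8,0),(11,0),4),seg((11,0),(11,27),28),seg((11,27),(8,27),4),seg((8,27),(8,3),25),seg((8,3),(0,3),9),seg((0,3),(-4,3),3)])
def clr(x,z,th):
    c,s=np.cos(th),np.sin(th); X=x+P[:,0]*c+P[:,1]*s; Z=z+P[:,1]*c-P[:,0]*s
    m=99
    for a,b,c0,d in obs:
        dx=np.maximum(np.maximum(a-X,X-b),0);dz=np.maximum(np.maximum(c0-Z,Z-d),0)
        ins=(X>a)&(X<b)&(Z>c0)&(Z<d)
        D=np.hypot(dx,dz); D[ins]=-np.minimum(np.minimum(X-a,b-X),np.minimum(Z-c0,d-Z))[ins]
        m=min(m,D.min())
    # obstacle corners inside bin thin walls: ignored (slats 5mm thick vs 1mm sampling)
    return m
xs=np.arange(-45,9,1.);zs=np.arange(-6,26,1.);ts=np.arange(0,56,2.)
C=np.array([[[clr(x,z,np.radians(t)) for t in ts] for z in zs] for x in xs])
if __name__=='__main__':
    # bottleneck path from hung (0,1,0) to outside x=-45
    def bp(tmax):
        st=(list(xs).index(-1),list(zs).index(1),0); best={st:9};pq=[(-9,st,None)];par={};done=set()
        while pq:
            v,n,pr=heapq.heappop(pq)
            if n in done: continue
            done.add(n);par[n]=pr
            if n[0]==0:
                path=[];k=n
                while k: path.append((xs[k[0]],zs[k[1]],ts[k[2]],round(C[k],1)));k=par[k]
                return -v,path
            for d in np.ndindex(3,3,3):
                m=(n[0]+d[0]-1,n[1]+d[1]-1,n[2]+d[2]-1)
                if m==n or min(m)<0 or m[0]>=len(xs) or m[1]>=len(zs) or m[2]>=len(ts) or ts[m[2]]>tmax or m in done: continue
                w=min(-v,C[m])
                if w>best.get(m,-99): best[m]=w; heapq.heappush(pq,(-w,m,n))
    for tm in (30,34,38,42,46,50): b,p=bp(tm); print(tm,b)
    for t in (30,34,38,40,42,46,50):
        j=np.argmin(abs(ts-t)); print('fixed',ts[j]); 
        for x in (-20,-15,-12,-10,-8,-6,-4,-3,-2,-1,0): 
            i=np.argmin(abs(xs-x)); k=C[i,:,j].argmax(); ok=zs[C[i,:,j]>0]; print(x,'bestz',zs[k],round(C[i,k,j],1),(ok.min(),ok.max()) if len(ok) else None,end='; ')
        print()
E
python3 plan.py
```

```text
30 1.4703129952791962
34 1.7180062941342022
38 1.7180062941342022
42 1.7180062941342022
46 1.7180062941342022
50 1.7180062941342022
fixed 30.0
-20 bestz -3.0 4.8 (np.float64(-6.0), np.float64(2.0)); -15 bestz 0.0 2.1 (np.float64(-4.0), np.float64(3.0)); -12 bestz 5.0 1.8 (np.float64(2.0), np.float64(8.0)); -10 bestz 8.0 2.0 (np.float64(5.0), np.float64(12.0)); -8 bestz 9.0 3.3 (np.float64(6.0), np.float64(15.0)); -6 bestz 10.0 4.5 (np.float64(6.0), np.float64(19.0)); -4 bestz 9.0 3.0 (np.float64(5.0), np.float64(20.0)); -3 bestz 7.0 2.0 (np.float64(5.0), np.float64(20.0)); -2 bestz 6.0 1.0 (np.float64(4.0), np.float64(19.0)); -1 bestz 3.0 -0.0 None; 0 bestz 1.0 -1.0 None; 
fixed 34.0
-20 bestz -1.0 5.0 (np.float64(-6.0), np.float64(4.0)); -15 bestz 2.0 2.6 (np.float64(-2.0), np.float64(7.0)); -12 bestz 6.0 2.3 (np.float64(2.0), np.float64(11.0)); -10 bestz 9.0 2.8 (np.float64(5.0), np.float64(14.0)); -8 bestz 10.0 3.8 (np.float64(7.0), np.float64(17.0)); -6 bestz 10.0 3.8 (np.float64(7.0), np.float64(20.0)); -4 bestz 8.0 1.8 (np.float64(6.0), np.float64(21.0)); -3 bestz 7.0 0.8 (np.f
[... 1787 characters left out ...]
); -8 bestz 11.0 2.9 (np.float64(8.0), np.float64(20.0)); -6 bestz 9.0 0.9 (np.float64(8.0), np.float64(22.0)); -4 bestz 7.0 -1.1 None; -3 bestz 4.0 -2.1 None; -2 bestz -6.0 -3.1 None; -1 bestz -6.0 -4.1 None; 0 bestz -6.0 -5.1 None; 
fixed 50.0
-20 bestz 5.0 5.7 (np.float64(-2.0), np.float64(12.0)); -15 bestz 9.0 5.1 (np.float64(2.0), np.float64(15.0)); -12 bestz 11.0 5.1 (np.float64(4.0), np.float64(18.0)); -10 bestz 12.0 4.2 (np.float64(6.0), np.float64(20.0)); -8 bestz 11.0 2.2 (np.float64(8.0), np.float64(21.0)); -6 bestz 9.0 0.2 (np.float64(9.0), np.float64(23.0)); -4 bestz 7.0 -1.8 None; -3 bestz -6.0 -2.8 None; -2 bestz -6.0 -3.8 None; -1 bestz -6.0 -4.8 None; 0 bestz -6.0 -5.8 None;
```

```bash
python3 -m inch '{"hand":[0,0,0,0,0,0],"delta_pos":[[0.2,0,0.24],[0.19,0,0.25],[0.18,0,0.26],[0.17,0,0.27],[0.16,0,0.28],[0,0,0]],"turn":[0,0,0,0,0,0]}'
python3 - <<'E'
from h import *
to((486.5,-269.7,260.5),1.5)
z=snap('wrist','w16')
a=cv2.resize(z['im'][120:220,150:420],None,fx=2.9,fy=2.9,interpolation=cv2.INTER_CUBIC);cv2.imwrite('pics/w16z.png',a)
E
```

```text
t: 22.65
eef_pos: [489.4, -220.3, 209.3]
tcp_rot: [3.141, 0.0, 1.5]
ft_force: [1.2, 1.6, 4.1]
opening: 0.083
t 22.65 pos [ 489.4 -220.3  209.3] rot [3.141 0.    1.5  ] F [1.2 1.6 4.1] open 0.083 j [-0.55  0.47  1.87  0.    0.8  -0.48]
shift cm (current axes) [-4.95  0.06 -5.12] turn 0.0
```

View pics/w16z.png

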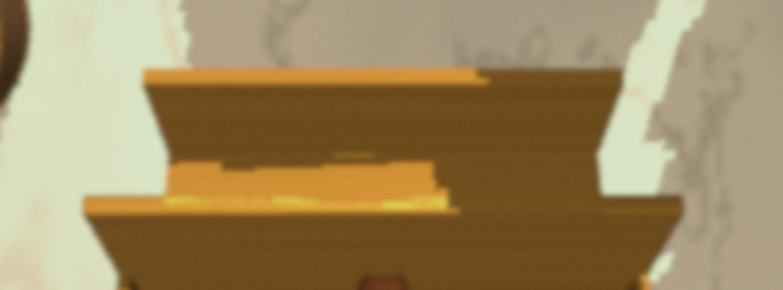

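```bash
python3 - <<'E'
from tilt import *
tilt('w15',((194,137.2),(370,137.2)),((175,182),(389.5,181.5)),(488.7,-228.9,222.4),1.5)
tilt('w16',((200,146.5),(364,146.5)),((179,193),(385,192.7)),(489.4,-220.3,209.3),1.5)
E
```

```text
w15 tilt deg 30.96423923829112 grip bin x,z,oy [-11.21642091  67.54777783   0.85088018] res [ 0.6  0.1 -0.3  0.1 -0.5 -0.4  0.2  0.1  0.9  0. ]
w16 tilt deg 41.28927145738957 grip bin x,z,oy [-9.8775925  67.92287181  0.9062041 ] res [ 0.3 -0.2 -0.2 -0.1 -0.1 -0.1  0.   0.2  1.4  0.3]
```

```bash
python3 - <<'E'
from h import *
def ov(z,fn,crop,s,g=10):
    y0,y1,x0,x1=crop
    a=cv2.resize(z['im'][y0:y1,x0:x1],None,fx=s,fy=s,interpolation=cv2.INTER_CUBIC)
    a=np.clip((a.astype(float))*1.6,0,255).astype(np.uint8)
    for y in range(y0,y1,g): cv2.putText(a,str(y),(0,(y-y0)*s+4),0,.4,(0,0,255)); 
    for x in range(x0,x1,g): cv2.putText(a,str(x),((x-x0)*s-8,10),0,.4,(0,0,255))
    cv2.imwrite(fn,a)
ov(load('pics/a_top.npz'),'pics/p1.png',(150,212,135,265),6)
ov(load('pics/a_side.npz'),'pics/p2.png',(190,345,190,255),4)
E
```

```text
(no output)
```

View pics/p1.png

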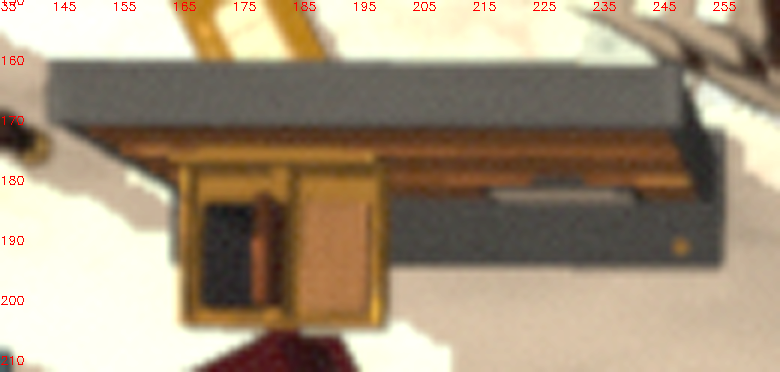

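View pics/p2.png

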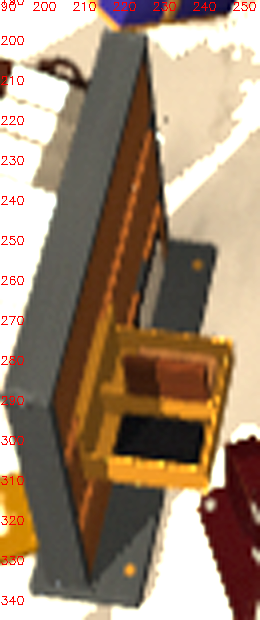

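```bash
python3 - <<'E'
from h import *
np.set_printoptions(suppress=True,precision=1)
t=load('pics/a_top.npz');s=load('pics/a_side.npz')
for n,z,uv,h in [('top front L',t,(143.5,170.7),280),('top front R',t,(249,171.4),280),('top back L',t,(142.8,160.5),280),('top back R',t,(248.5,161),280),
 ('foot front R',t,(255,194.2),14),('foot front mid',t,(200,194),14),('foot R corner',t,(255,194),14),
 ('obin front L',t,(165.5,204),150),('obin front R',t,(199,204),150),('obin back top',t,(166,176.5),179),('obin back R',t,(199,177),179),
 ('side front near',s,(203,291),280),('side front far',s,(226.5,198.5),280),('side foot corner far',s,(244,252),14),('side foot near',s,(226,341.5),14),('obin fr near',s,(243,312),150),('obin fr far',s,(248.5,275),150)]:
    print(n,ray(z,uv,h))
E
```

```text
top front L [595.8 264.7 280. ]
top front R [597.5 -54.1 280. ]
top back L [627.  267.9 280. ]
top back R [629.2 -52.  280. ]
foot front R [560.8 -56.3  14. ]
foot front mid [559.1 139.4  14. ]
foot R corner [561.5 -56.2  14. ]
obin front L [508.5 227.3 150. ]
obin front R [509.8 117.6 150. ]
obin back top [594.8 221.3 179. ]
obin back R [594.4 114.7 179. ]
side front near [595.2 269.8 280. ]
side front far [598.5 -49.9 280. ]
side foot corner far [559. -50.  14.]
side foot near [554.4 275.6  14. ]
obin fr near [501.8 245.5 150. ]
obin fr far [507.5 123.8 150. ]
```

```bash
python3 -m inch '{"hand":[0,0,0,0,0,0,0,0,0,0,0,0,0,0,0,0,0],"delta_pos":[[0.5,0,-0.8],[1.5,0,-1.8],[2,0,-2],[2,0,-2],[1,0,-0.8],[0,0,0],[0,0,0],[0,0,0],[0,0,0],[0,0,0],[0,0,0],[0,0,0],[0,0,0],[0,0,0],[0,0,0],[0,0,0],[0,0,0]],"turn":[0,0,0,0,0,0.1244,0.1244,0.1244,0.1244,0.1244,0.1244,0.1244,0.1244,0.1244,0.1244,0.1244,0.1244]}'
python3 - <<'E'
from h import *
to((515,30,281),0.007)
z=snap('wrist','w17')
E
```

```text
t: 24.4
eef_pos: [493.9, -150.7, 282.8]
tcp_rot: [-3.141, 0.001, 0.002]
ft_force: [0.5, -0.7, -2.1]
opening: 0.078
t 24.4 pos [ 493.9 -150.7  282.8] rot [-3.141e+00  1.000e-03  2.000e-03] F [ 0.5 -0.7 -2.1] open 0.078 j [-0.42  0.35  1.83 -0.    0.96  1.14]
shift cm (current axes) [  2.15 -18.06   0.18] turn -0.005
```

View pics/w17.png

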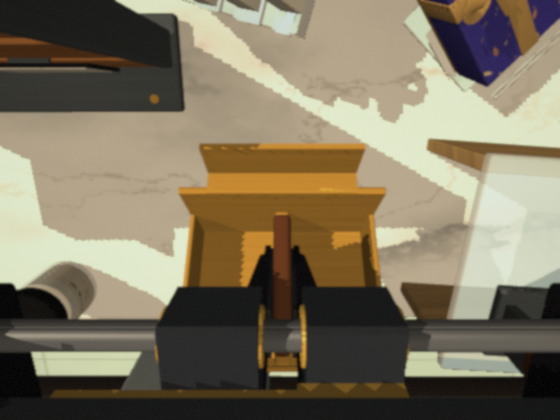

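```bash
python3 -m inch '{"hand":[0,0,0,0,0,0,0,0],"delta_pos":[[0.2,-2,0],[0.2,-3,0],[0.2,-3.3,0],[0.2,-3.3,0],[0.2,-3,0],[0.3,-2.2,0.1],[0.3,-1.2,0.1],[0,0,0]],"turn":[0,0,0,0,0,0,-0.005,0]}'
python3 - <<'E'
from h import *
to((510,30,281),0.007)
z=snap('wrist','w18');z=snap('side','s18')
a=cv2.resize(z['im'][180:350,180:320],None,fx=3.5,fy=3.5,interpolation=cv2.INTER_CUBIC);cv2.imwrite('pics/s18z.png',a)
E
```

```text
t: 25.25
eef_pos: [508.9, 30.3, 280.8]
tcp_rot: [3.142, 0.001, 0.016]
ft_force: [-0.3, -0.2, -1.3]
opening: 0.081
t 25.25 pos [508.9  30.3 280.8] rot [3.142e+00 1.000e-03 1.600e-02] F [-0.3 -0.2 -1.3] open 0.081 j [-0.07  0.34  1.85 -0.    0.95  1.49]
shift cm (current axes) [ 0.11  0.03 -0.02] turn 0.009
```

View pics/w18.png

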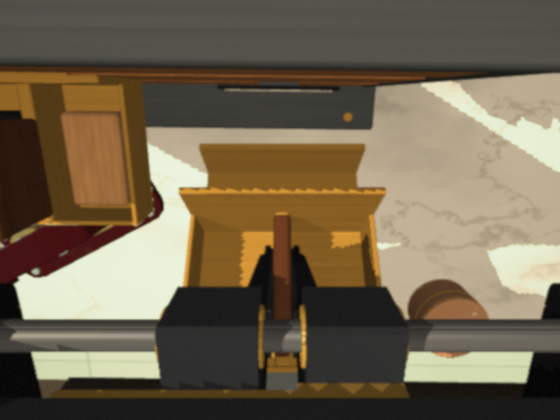

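View pics/s18z.png

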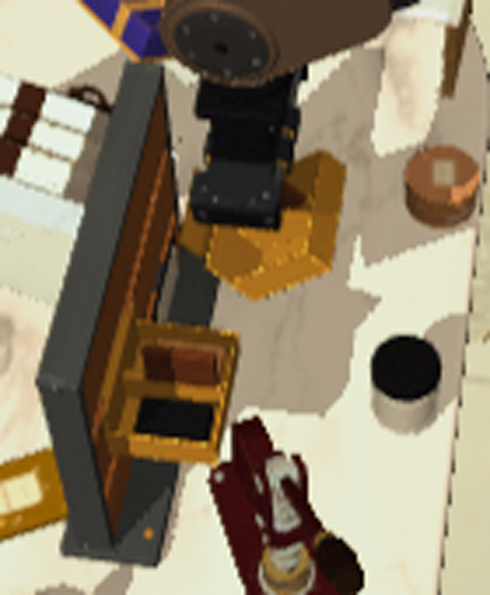

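```bash
python3 - <<'E'
from tilt import *
np.set_printoptions(suppress=True,precision=1)
z=load('pics/w18.npz'); g=cv2.cvtColor(z['im'],cv2.COLOR_BGR2GRAY).astype(int); im=z['im'].astype(int)
for c in (20,100,200,280,360,450,540):
    col=im[40:110,c]; print(c,[(40+i) for i in range(0,69) if abs(g[40+i+1,c]-g[40+i,c])>8][:8])
a=cv2.resize(z['im'][55:215,130:410],None,fx=2.8,fy=2.8,interpolation=cv2.INTER_CUBIC);cv2.imwrite('pics/w18z.png',a)
for uv,h in [((20,69),280),((280,67.5),280),((540,66),280),((160,126),14),((370,128.5),14),((260,127),14)]: print(uv,ray(z,uv,h))
tilt('w18',((200,146.5),(365,146.5)),((180,192),(386,192)),(508.9,30.3,280.8),.01)
E
```

```text
20 [70, 71, 72, 81, 83, 108]
100 [71, 72, 75, 84, 85, 86]
200 [64, 73, 76, 79, 82]
280 [73, 74, 77, 84, 85, 87, 88, 89]
360 [75, 77, 78]
450 [76, 78, 79, 80, 81, 102, 103, 105]
540 [69, 72, 73, 74, 75]
(20, 69) [596.1  94.6 280. ]
(280, 67.5) [597.4  32.9 280. ]
(540, 66) [598.7 -28.8 280. ]
(160, 126) [560.2 147.8  14. ]
(370, 128.5) [561.  -52.7  14. ]
(260, 127) [560.8  52.4  14. ]
w18 tilt deg 40.65439726637584 grip bin x,z,oy [-8.6 69.   0.4] res [ 0.8 -1.   0.1 -0.1 -0.8 -0.1 -0.1  1.   1.8  1. ]
```

View pics/w18z.png

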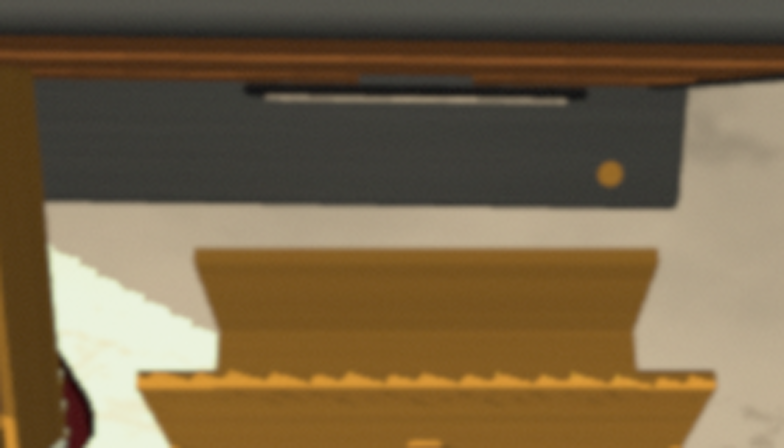

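```bash
python3 -m inch '{"hand":[0,0,0,0,0],"delta_pos":[[0.8,0,0],[1,0,0],[0.8,0,0],[0.4,0,0.1],[0,0,0]],"turn":[0.005,0,0,0,0]}'
python3 - <<'E'
from tilt import *
to((510,30,281),0.007)
z=snap('wrist','w19');z=snap('side','s19')
a=cv2.resize(z['im'][200:320,190:290],None,fx=5,fy=5,interpolation=cv2.INTER_CUBIC);cv2.imwrite('pics/s19z.png',a)
E
```

```text
t: 25.85
eef_pos: [539.3, 29.5, 279.8]
tcp_rot: [3.142, 0.0, 0.007]
ft_force: [0.4, 0.0, -1.6]
opening: 0.083
t 25.85 pos [539.3  29.5 279.8] rot [3.142 0.    0.007] F [ 0.4  0.  -1.6] open 0.083 j [-0.07  0.38  1.78 -0.    0.97  1.5 ]
shift cm (current axes) [-2.93 -0.07 -0.12] turn 0.0
```

View pics/w19.png

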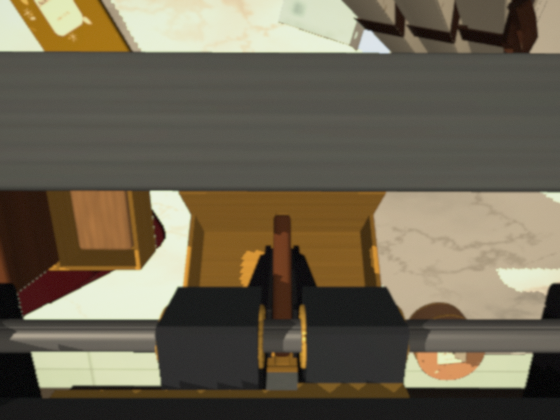

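View pics/s19z.png

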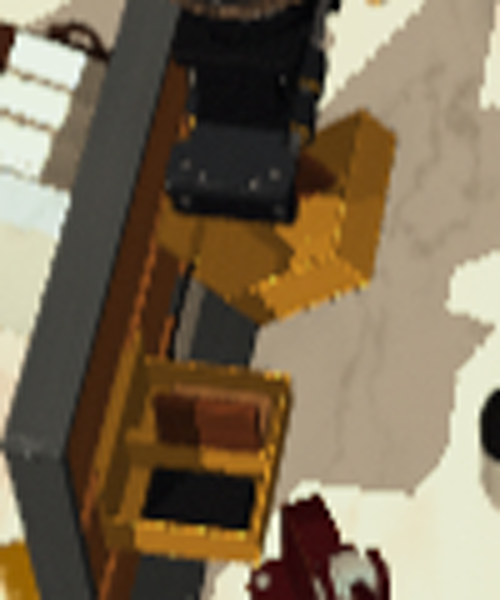

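```bash
python3 - <<'E'
from h import *
z=load('pics/w19.npz'); 
for uv in [(100,190),(280,190),(460,190.5)]: print(ray(z,uv,280))
print(ray(z,(280,53),280))
E
```

```text
[597.75779658  77.66515191 280.        ]
[598.08314751  31.17179813 280.        ]
[598.27556678 -15.38585264 280.        ]
[630.89627819  31.36300397 280.        ]
```

```bash
python3 -m inch '{"hand":[0,0,0,0,0],"delta_pos":[[0.45,0,-0.07],[0.25,0,-0.18],[0.25,0,-0.18],[0.3,0,-0.3],[0,0,0]],"turn":[0,0,0,0,0]}'
python3 - <<'E'
from tilt import *
to((551,30,287),0.007)
z=snap('wrist','w20');z=snap('side','s20')
a=cv2.resize(z['im'][200:320,190:290],None,fx=5,fy=5,interpolation=cv2.INTER_CUBIC);cv2.imwrite('pics/s20z.png',a)
E
```

```text
t: 26.45
eef_pos: [551.8, 29.8, 288.1]
tcp_rot: [3.141, -0.001, 0.007]
ft_force: [-0.9, -0.8, -2.3]
opening: 0.087
t 26.45 pos [551.8  29.8 288.1] rot [ 3.141e+00 -1.000e-03  7.000e-03] F [-0.9 -0.8 -2.3] open 0.087 j [-0.07  0.39  1.74 -0.    1.    1.5 ]
shift cm (current axes) [-0.08 -0.02  0.11] turn 0.0
```

View pics/w20.png

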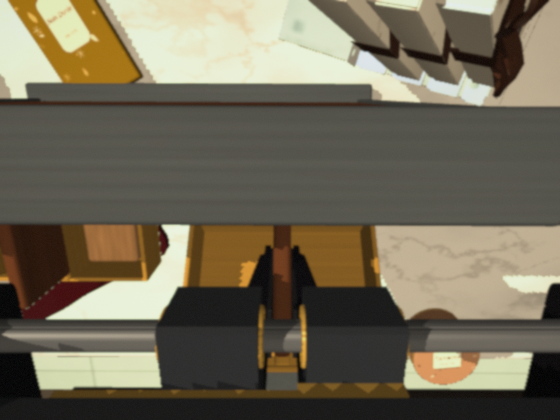

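View pics/s20z.png

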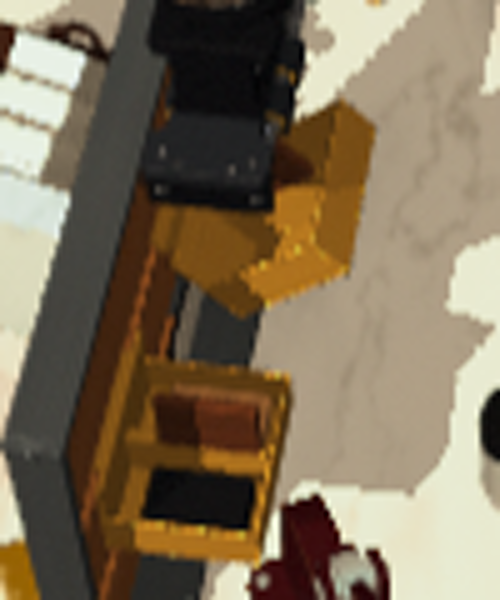

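```bash
python3 -m inch '{"hand":[0,0,0],"delta_pos":[[0.2,0,-0.18],[0.2,0,-0.07],[0,0,0]],"turn":[0,0,0]}'
python3 - <<'E'
from h import *
from plan import *
to((555,30,290),0.007)
a,b=54.4,-10.3
for t in (40,34,30,26,20,16,10,6,2,0):
    j=np.argmin(abs(ts-t)); th=np.radians(t); c,s=np.cos(th),np.sin(th)
    print(t,'hand=S-',np.round((a*c+b*s, b*c-a*s),1), [(x,zs[C[i,:,j]>-0.3].min(),zs[C[i,:,j]>-0.3].max()) for i,x in enumerate(xs) if -11<x<3 and (C[i,:,j]>-0.3).any()])
E
```

```text
t: 26.85
eef_pos: [555.6, 29.8, 290.1]
tcp_rot: [3.141, -0.0, 0.007]
ft_force: [-0.5, -0.4, -2.1]
opening: 0.081
t 26.85 pos [555.6  29.8 290.1] rot [ 3.141 -0.     0.007] F [-0.5 -0.4 -2.1] open 0.081 j [-0.07  0.4   1.73 -0.    1.01  1.5 ]
shift cm (current axes) [-0.06 -0.02  0.01] turn 0.0
40 hand=S- [ 35.1 -42.9] [(np.float64(-10.0), np.float64(5.0), np.float64(17.0)), (np.float64(-9.0), np.float64(6.0), np.float64(19.0)), (np.float64(-8.0), np.float64(7.0), np.float64(19.0)), (np.float64(-7.0), np.float64(7.0), np.float64(21.0)), (np.float64(-6.0), np.float64(7.0), np.float64(22.0)), (np.float64(-5.0), np.float64(7.0), np.float64(23.0)), (np.float64(-4.0), np.float64(7.0), np.float64(22.0))]
34 hand=S- [ 39.3 -39. ] [(np.float64(-10.0), np.float64(4.0), np.float64(15.0)), (np.float64(-9.0), np.float64(6.0), np.float64(16.0)), (np.float64(-8.0), np.float64(6.0), np.float64(18.0)), (np.float64(-7.0), np.float64(6.0), np.float64(19.0)), (np.float64(-6.0), np.float64(6.0), np.float64(20.0)), (np.float64(-5.0), np.float64(6.0), np.float64(22.0)), (np.float64(-4.0), np.float64(6.0), 
[... 3629 characters left out ...]
float64(0.0), np.float64(1.0), np.float64(19.0)), (np.float64(1.0), np.float64(6.0), np.float64(19.0)), (np.float64(2.0), np.float64(16.0), np.float64(19.0))]
2 hand=S- [ 54.  -12.2] [(np.float64(-4.0), np.float64(0.0), np.float64(2.0)), (np.float64(-3.0), np.float64(0.0), np.float64(19.0)), (np.float64(-2.0), np.float64(0.0), np.float64(19.0)), (np.float64(-1.0), np.float64(0.0), np.float64(19.0)), (np.float64(0.0), np.float64(0.0), np.float64(19.0))]
0 hand=S- [ 54.4 -10.3] [(np.float64(-3.0), np.float64(0.0), np.float64(19.0)), (np.float64(-2.0), np.float64(0.0), np.float64(19.0)), (np.float64(-1.0), np.float64(0.0), np.float64(19.0)), (np.float64(0.0), np.float64(0.0), np.float64(19.0))]
```

```bash
python3 -m inch '{"hand":[0,0,0,0,0,0,0],"delta_pos":[[-0.1,0,0.35],[-0.1,0,0.35],[-0.1,0,0.35],[-0.13,0,0.25],[-0.13,0,0.25],[-0.13,0,0.25],[0,0,0]],"turn":[0,0,0,0,0,0,0]}'
python3 - <<'E'
from tilt import *
to((548.6,30,273),0.007)
z=snap('wrist','w21');z=snap('side','s21')
a=cv2.resize(z['im'][200:320,190:290],None,fx=5,fy=5,interpolation=cv2.INTER_CUBIC);cv2.imwrite('pics/s21z.png',a)
E
```

```text
t: 27.55
eef_pos: [548.1, 29.8, 272.4]
tcp_rot: [3.141, -0.0, 0.007]
ft_force: [-4.6, -0.6, 3.4]
opening: 0.082
t 27.55 pos [548.1  29.8 272.4] rot [ 3.141 -0.     0.007] F [-4.6 -0.6  3.4] open 0.082 j [-0.07  0.41  1.77 -0.    0.97  1.5 ]
shift cm (current axes) [ 0.05 -0.02 -0.06] turn 0.0
```

View pics/w21.png

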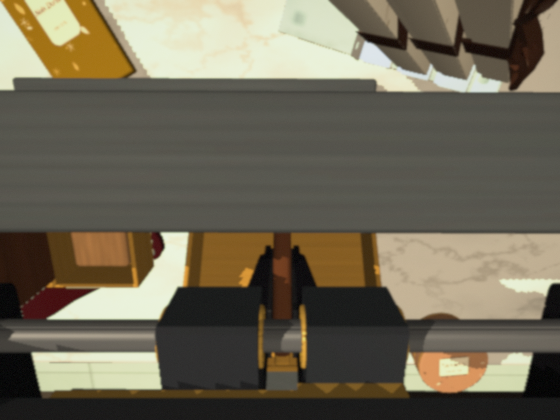

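View pics/s21z.png

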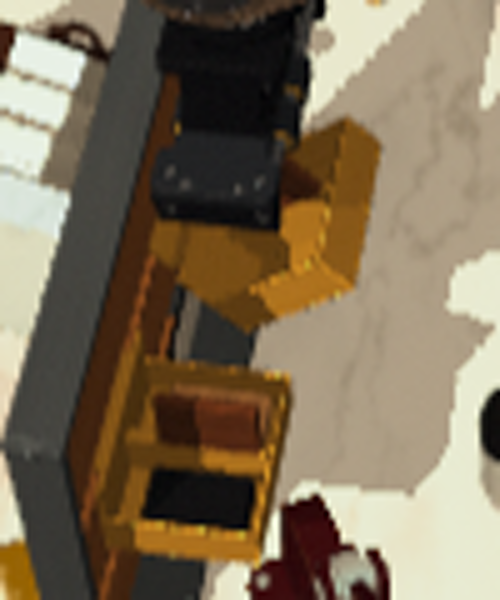

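```bash
python3 -m inch '{"hand":[0,0,0,0],"delta_pos":[[0.1,0,-0.5],[0.3,0,-0.35],[0.35,0,-0.25],[0,0,0]],"turn":[0,0,0,0]}'
python3 - <<'E'
from tilt import *
to((555,30,283.3),0.007)
z=snap('wrist','w22');z=snap('side','s22')
a=cv2.resize(z['im'][200:300,200:280],None,fx=7,fy=6,interpolation=cv2.INTER_CUBIC);cv2.imwrite('pics/s22z.png',a)
E
```

```text
t: 28.05
eef_pos: [556.5, 29.8, 283.3]
tcp_rot: [3.141, -0.001, 0.007]
ft_force: [-0.2, 0.5, -2.3]
opening: 0.08
t 28.05 pos [556.5  29.8 283.3] rot [ 3.141e+00 -1.000e-03  7.000e-03] F [-0.2  0.5 -2.3] open 0.08 j [-0.06  0.4   1.74 -0.    1.    1.5 ]
shift cm (current axes) [-0.15 -0.02 -0.  ] turn 0.0
```

View pics/s22z.png

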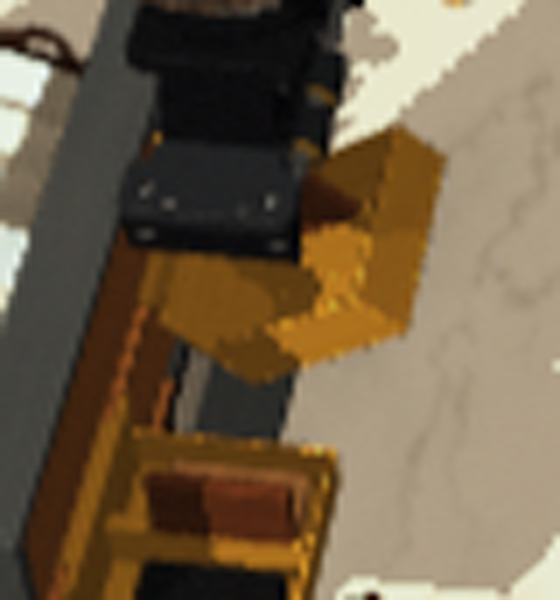

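View pics/w22.png

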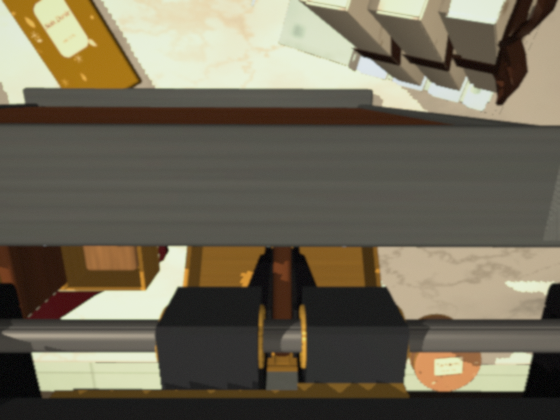

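```bash
python3 -m inch '{"hand":[0,0,0,0],"delta_pos":[[0,0,0.3],[-0.05,0,0.3],[-0.1,0,0.3],[0,0,0]],"turn":[0,0,0,0]}'
python3 - <<'E'
from tilt import *
to((555,30,283.3),0.007)
E
```

```text
t: 28.55
eef_pos: [553.7, 29.9, 274.6]
tcp_rot: [3.141, 0.0, 0.007]
ft_force: [-6.7, -0.4, 8.9]
opening: 0.082
t 28.55 pos [553.7  29.9 274.6] rot [3.141 0.    0.007] F [-6.7 -0.4  8.9] open 0.082 j [-0.07  0.41  1.75 -0.    0.98  1.5 ]
shift cm (current axes) [ 0.13 -0.01 -0.87] turn 0.0
```

```bash
python3 - <<'E'
from cell import env
import numpy as np
s=env.state(); print(s['moment'],s['ft_force'],s['eef_pos'])
E
python3 -m inch '{"hand":[0,0,0],"delta_pos":[[-0.15,0,0],[-0.1,0,0],[0,0,0]],"turn":[0,0,0]}'
python3 - <<'E'
from cell import env
s=env.state(); print(s['moment'],s['ft_force'],s['eef_pos'])
E
```

```text
[-0.06467163  0.88415811 -0.02430923] [-6.7098511  -0.37827381  8.86157962] [553.71650674  29.89544277 274.60524181]
t: 28.85
eef_pos: [551.7, 29.9, 273.7]
tcp_rot: [3.142, 0.0, 0.007]
ft_force: [-0.3, 0.6, -1.5]
opening: 0.086
[ 0.00833281 -0.00214916  0.00865646] [-0.26545774  0.64755855 -1.51907657] [551.73549293  29.85193223 273.74750784]
```

```bash
python3 - <<'E'
from tilt import *
z=snap('wrist','w23');z=snap('side','s23')
a=cv2.resize(z['im'][200:300,200:280],None,fx=7,fy=6,interpolation=cv2.INTER_CUBIC);cv2.imwrite('pics/s23z.png',a)
Q=pts(z); np.set_printoptions(suppress=True,precision=0,linewidth=220)
# side +y wall of bin points (y~85)
m=(Q[...,1]>70)&(Q[...,1]<95)&(Q[...,2]>110)&(Q[...,2]<260)&(Q[...,0]>440)&(Q[...,0]<600)
v,u=np.where(m); P=Q[m]; print(len(P))
o=np.argsort(v)
for i in o[::25]: print((u[i],v[i]),P[i])
E
```

```text
279
(np.int64(218), np.int64(236)) [600.  74. 258.]
(np.int64(225), np.int64(252)) [585.  76. 184.]
(np.int64(255), np.int64(253)) [494.  78. 200.]
(np.int64(258), np.int64(254)) [486.  77. 195.]
(np.int64(257), np.int64(255)) [488.  82. 197.]
(np.int64(252), np.int64(256)) [503.  82. 189.]
(np.int64(245), np.int64(257)) [524.  83. 181.]
(np.int64(238), np.int64(258)) [546.  82. 169.]
(np.int64(234), np.int64(259)) [558.  83. 164.]
(np.int64(235), np.int64(260)) [555.  83. 159.]
(np.int64(241), np.int64(261)) [537.  84. 158.]
(np.int64(235), np.int64(264)) [557.  81. 134.]
```

View pics/s23z.png

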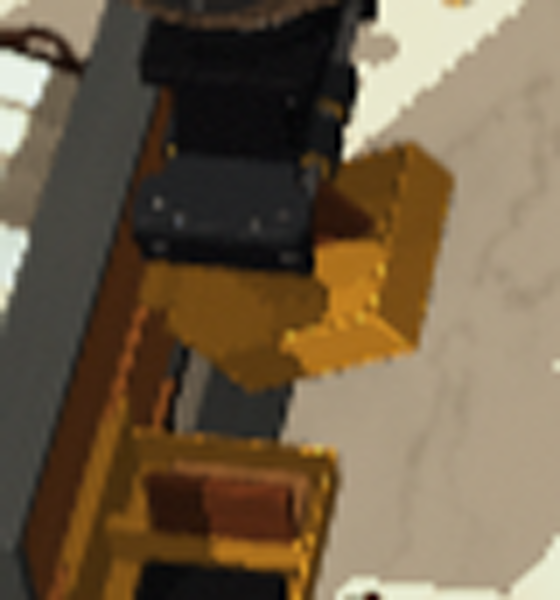

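View pics/w23.png

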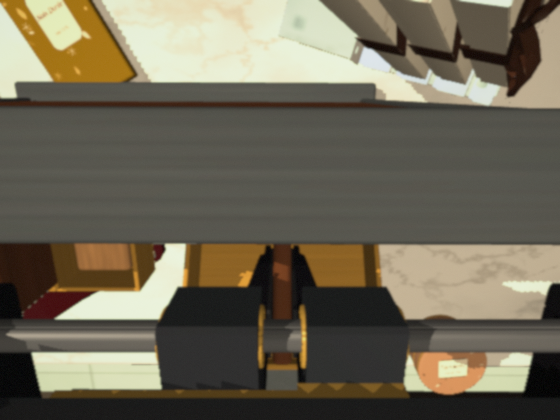

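```bash
python3 - <<'E'
from h import *
np.set_printoptions(suppress=True,precision=1)
z=load('pics/s23.npz')
def rayy(z,uv,y):
    T=z['T']; d=T[:3,:3]@np.array([(uv[0]-z['cx'])/z['fx'],(uv[1]-z['cy'])/z['fy'],1.]); o=T[:3,3]
    return o+d*(y-o[1])/d[1]
f=lambda x,y:(200+x/7,200+y/6)
for p in [(252,390),(415,352),(375,310),(385,320),(285,340),(160,305)]: print(p,rayy(z,f(*p),85))
a=cv2.resize(z['im'][235:270,215:270],None,fx=14,fy=14,interpolation=cv2.INTER_CUBIC); a=np.clip(a.astype(float)*1.5,0,255).astype(np.uint8)
for y in range(235,270,5): cv2.putText(a,str(y),(0,(y-235)*14+4),0,.4,(0,0,255))
for x in range(215,270,5): cv2.putText(a,str(x),((x-215)*14-8,10),0,.4,(0,0,255))
cv2.imwrite('pics/s23y.png',a)
E
```

```text
(252, 390) [553.   85.  135.9]
(415, 352) [480.7  85.  183.5]
(375, 310) [496.6  85.  215.7]
(385, 320) [492.6  85.  208.1]
(285, 340) [536.   85.  182.9]
(160, 305) [587.9  85.  202.3]
```

View pics/s23y.png

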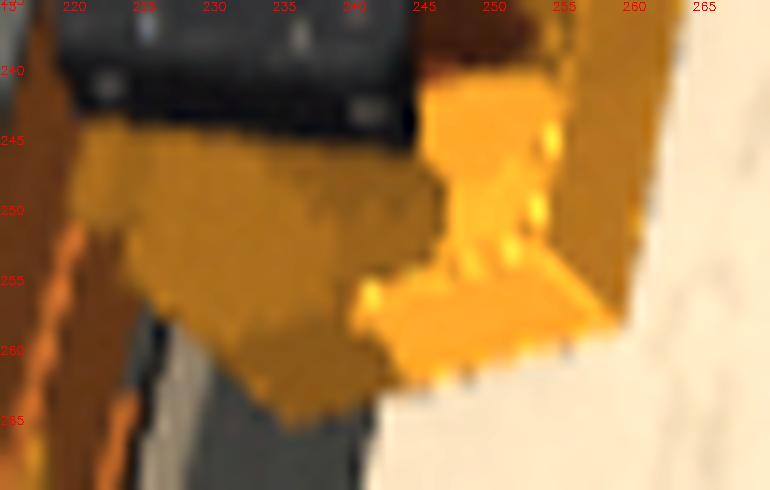

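```bash
python3 -m inch '{"hand":[0,0,0,0],"delta_pos":[[0.1,0,-0.35],[0.3,0,-0.25],[0.2,0,0],[0,0,0]],"turn":[0,0,0,0]}'
python3 -m inch '{"hand":[0,0],"delta_pos":[[0.15,0,0],[0,0,0]],"turn":[0,0]}'
```

```text
t: 29.35
eef_pos: [558.2, 29.8, 280.1]
tcp_rot: [3.142, -0.0, 0.007]
ft_force: [-1.0, -0.6, -1.3]
opening: 0.082
t: 29.55
eef_pos: [559.5, 29.9, 279.9]
tcp_rot: [3.142, -0.0, 0.007]
ft_force: [-0.4, 1.1, -1.7]
opening: 0.085
```

```bash
python3 -m inch '{"hand":[0,0,0,0],"delta_pos":[[-0.1,0,0.2],[0,0,0.2],[0,0,0.2],[0,0,0]],"turn":[0,0,0,0]}'
python3 -m inch '{"hand":[0,0,0],"delta_pos":[[0,0,0.15],[0,0,0.15],[0,0,0]],"turn":[0,0,0]}'
```

```text
t: 29.95
eef_pos: [558.0, 29.9, 274.7]
tcp_rot: [3.141, 0.0, 0.008]
ft_force: [-6.2, -0.1, 8.5]
opening: 0.081
t: 30.25
eef_pos: [557.7, 29.9, 272.1]
tcp_rot: [3.141, 0.0, 0.008]
ft_force: [-6.9, -0.3, 12.4]
opening: 0.082
```

```bash
cat > look.py <<'E'
import sys
from tilt import *
tag=sys.argv[1]
z=snap('wrist','w'+tag);z=snap('side','s'+tag)
a=cv2.resize(z['im'][235:270,215:270],None,fx=14,fy=14,interpolation=cv2.INTER_CUBIC); a=np.clip(a.astype(float)*1.5,0,255).astype(np.uint8)
for y in range(235,270,5): cv2.putText(a,str(y),(0,(y-235)*14+4),0,.4,(0,0,255))
for x in range(215,270,5): cv2.putText(a,str(x),((x-215)*14-8,10),0,.4,(0,0,255))
cv2.imwrite(f'pics/s{tag}y.png',a)
w=load(f'pics/w{tag}.npz')
E
cat >> h.py <<'E'
def rayy(z,uv,y):
    T=z['T']; d=T[:3,:3]@np.array([(uv[0]-z['cx'])/z['fx'],(uv[1]-z['cy'])/z['fy'],1.]); o=T[:3,3]
    return o+d*(y-o[1])/d[1]
def sidepose(z,bb,fb,y=85):
    b=rayy(z,bb,y);f=rayy(z,fb,y);th=np.arctan2(f[2]-b[2],b[0]-f[0]);c,s=np.cos(th),np.sin(th)
    mid=(b+f)/2; S=mid+np.array([45*c+58*s,0,58*c-45*s]); print('back',b,'front',f,'tilt',np.degrees(th),'len',np.linalg.norm(b-f),'S rel',S-[598,0,176])
E
python3 look.py 24; python3 -c "
from h import *
sidepose(load('pics/s23.npz'),(235.5,265.3),(258.8,258.2))"
```

```text
back [554.6891853  85.        133.9600606] front [482.12660475  85.         185.63458176] tilt 35.456086543366474 len 89.08189620893182 S rel [-9.29231772 85.          4.93827462]
```

View pics/s24y.png

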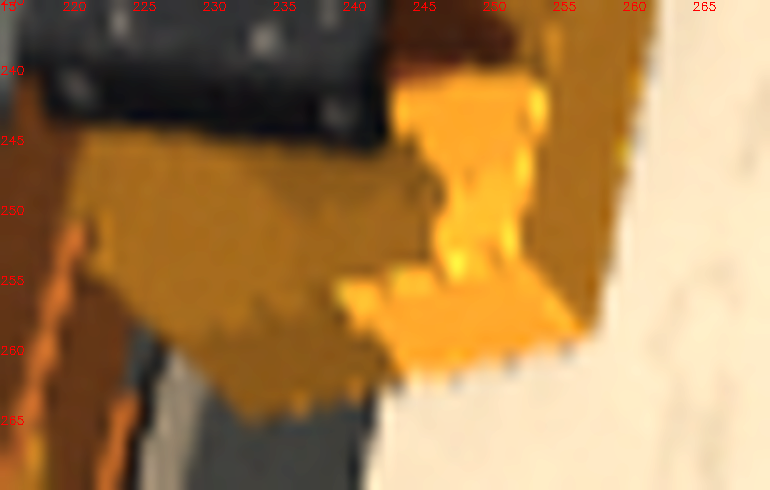

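View pics/w24.png

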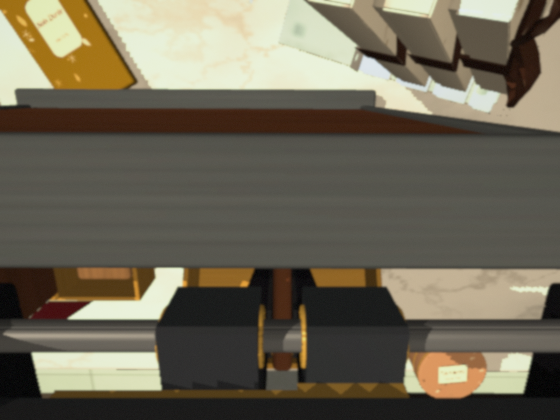

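```bash
python3 -c "
from h import *
np.set_printoptions(suppress=True,precision=1)
sidepose(load('pics/s24.npz'),(232.7,265),(257,258.6))
from cell import env
s=env.state();print(s['moment'],s['ft_force'],s['eef_pos'])"
```

```text
back [563.3  85.  133.8] front [487.6  85.  182.5] tilt 32.739676038158024 len 90.0391057855207 S rel [-3.4 85.   6.6]
[ 0.   1.1 -0. ] [-7.7 -0.6 13.4] [557.8  29.9 272.1]
```

```bash
python3 -m inch '{"hand":[0,0,0],"delta_pos":[[-0.2,0,0.1],[-0.15,0,0.1],[0,0,0]],"turn":[0,0,0]}'
python3 -m inch '{"hand":[0,0,0],"delta_pos":[[-0.15,0,0.2],[-0.15,0,0.2],[0,0,0]],"turn":[0,0,0]}'; python3 look.py 25
```

```text
t: 30.65
eef_pos: [555.5, 29.9, 270.1]
tcp_rot: [3.141, -0.004, 0.007]
ft_force: [0.4, 0.6, 6.8]
opening: 0.081
t: 30.95
eef_pos: [552.4, 29.9, 265.8]
tcp_rot: [3.141, -0.003, 0.007]
ft_force: [0.3, 0.7, 5.2]
opening: 0.083
```

View pics/s25y.png

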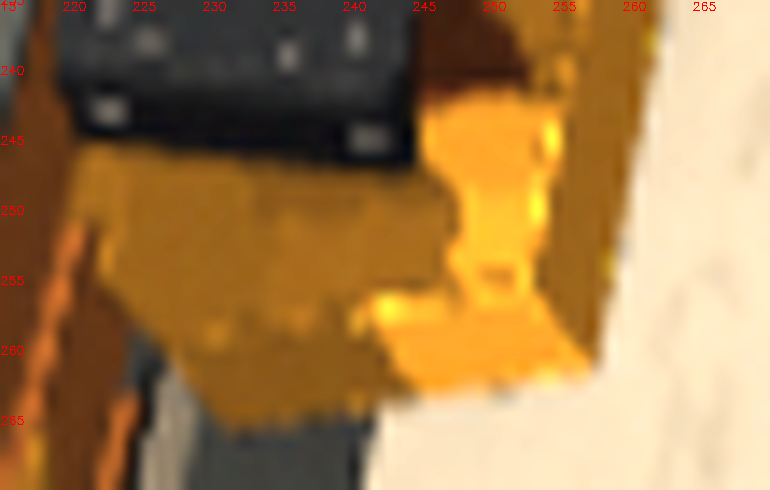

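```bash
python3 -c "
from h import *
np.set_printoptions(suppress=True,precision=1)
sidepose(load('pics/s25.npz'),(231,266),(257,261.2))"
python3 -m inch '{"hand":[0,0,0,0],"delta_pos":[[-0.12,0,0.25],[-0.12,0,0.25],[-0.1,0,0.25],[0,0,0]],"turn":[0,0,0,0]}'; python3 look.py 26
```

```text
back [569.   85.  127.3] front [488.  85. 169.] tilt 27.261721896879287 len 91.12426738008278 S rel [-3.  85.   3.1]
t: 31.45
eef_pos: [548.5, 29.8, 258.1]
tcp_rot: [3.141, -0.001, 0.007]
ft_force: [-3.0, 1.2, 5.1]
opening: 0.082
```

View pics/s26y.png

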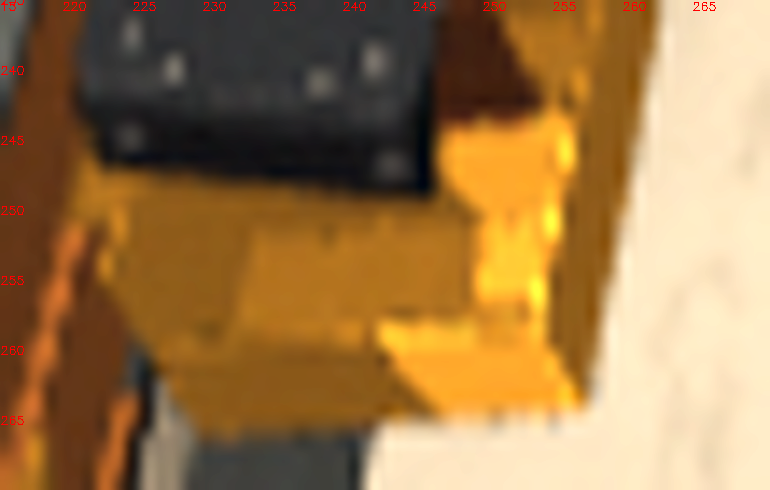

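```bash
python3 -m inch '{"hand":[0,0,0,0],"delta_pos":[[-0.08,0,0.25],[-0.06,0,0.25],[-0.04,0,0.25],[0,0,0]],"turn":[0,0,0,0]}'; python3 -m inch '{"hand":[0,0,0],"delta_pos":[[-0.03,0,0.25],[-0.02,0,0.25],[0,0,0]],"turn":[0,0,0]}'; python3 look.py 27
```

```text
t: 31.95
eef_pos: [546.5, 29.8, 250.4]
tcp_rot: [3.141, -0.0, 0.007]
ft_force: [-3.2, -0.8, 4.4]
opening: 0.084
t: 32.25
eef_pos: [546.6, 29.8, 245.7]
tcp_rot: [3.142, -0.002, 0.007]
ft_force: [1.1, 0.2, 3.9]
opening: 0.084
```

View pics/s27y.png

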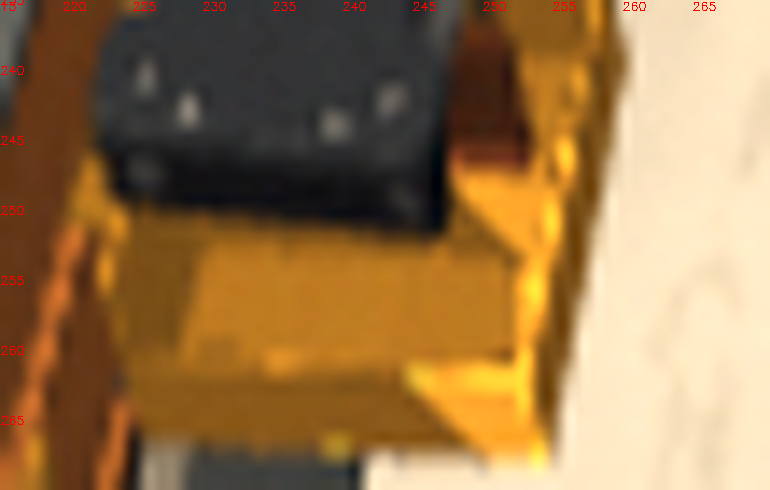

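```bash
python3 -c "
from h import *
np.set_printoptions(suppress=True,precision=1)
sidepose(load('pics/s27.npz'),(226,267),(253.5,267.5))"
python3 -m inch '{"hand":[0,0,0],"delta_pos":[[-0.02,0,0.2],[0,0,0.2],[0,0,0]],"turn":[0,0,0]}';  python3 -m inch '{"hand":[0,0],"delta_pos":[[0,0,0.15],[0,0,0]],"turn":[0,0]}'; python3 look.py 28
```

```text
back [585.1  85.  118.6] front [499.7  85.  133.4] tilt 9.821272966087882 len 86.63033115951295 S rel [-1.4 85.  -0.6]
t: 32.65
eef_pos: [546.7, 29.8, 241.7]
tcp_rot: [3.142, -0.003, 0.007]
ft_force: [1.9, -0.2, 6.1]
opening: 0.084
t: 32.85
eef_pos: [546.7, 29.8, 240.4]
tcp_rot: [3.142, -0.003, 0.007]
ft_force: [1.7, 0.5, 6.8]
opening: 0.079
```

View pics/s28y.png

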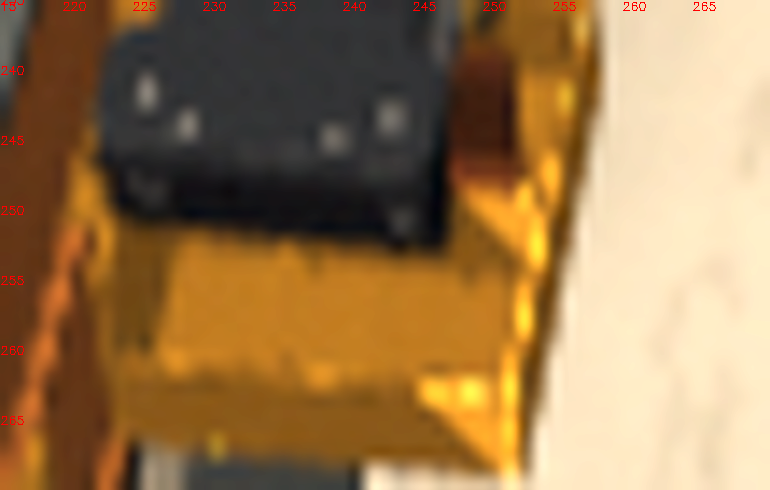

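```bash
python3 -m inch '{"hand":[0,0,0],"delta_pos":[[0,0,0.15],[0,0,0.15],[0,0,0]],"turn":[0,0,0]}'; python3 look.py 29; python3 -c "
from h import *
np.set_printoptions(suppress=True,precision=1)
sidepose(load('pics/s28.npz'),(224.7,267),(252,269))"
```

```text
t: 33.25
eef_pos: [546.9, 29.9, 237.7]
tcp_rot: [3.142, -0.004, 0.007]
ft_force: [2.1, 1.4, 9.2]
opening: 0.084
back [589.2  85.  117.7] front [504.6  85.  124.2] tilt 4.396941024358566 len 84.79160423616685 S rel [-1.8 85.  -0.6]
```

View pics/s29y.png

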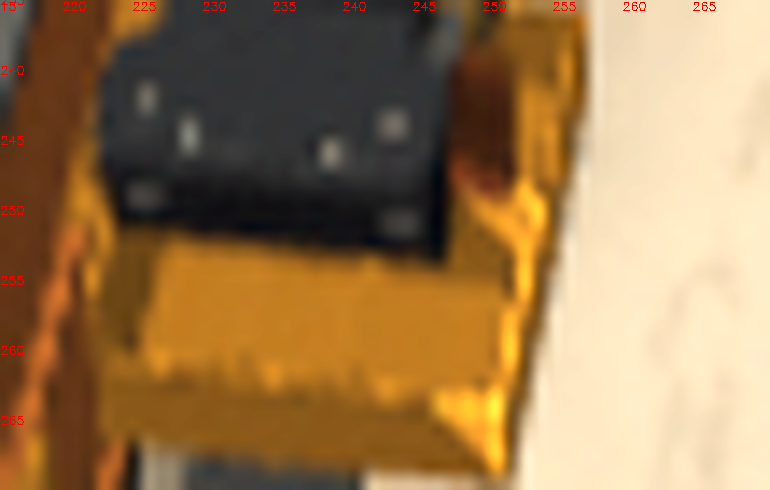

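View pics/w29.png

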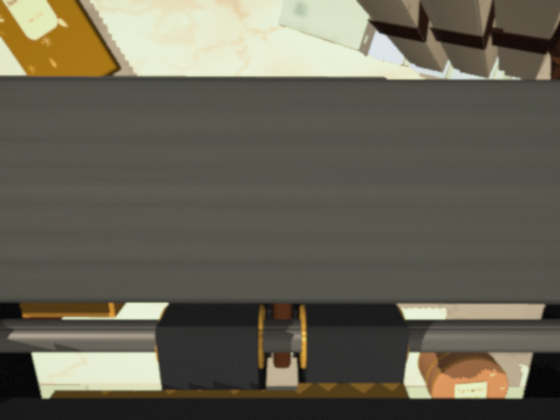

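```bash
python3 -c "
from h import *
np.set_printoptions(suppress=True,precision=1)
sidepose(load('pics/s29.npz'),(223,266.7),(250.8,269.2))"
python3 -m inch '{"hand":[0.4,0.4,0.4,0.4,0.4],"delta_pos":[[0,0,0],[0,0,0],[0,0,0],[0,0,0],[0,0,0]],"turn":[0,0,0,0,0]}'; python3 look.py 30
```

```text
back [594.4  85.  118.3] front [508.4  85.  122.4] tilt 2.7139915066676865 len 86.12090206279824 S rel [ 1.1 85.   0.2]
t: 33.85
eef_pos: [545.9, 29.8, 236.4]
tcp_rot: [3.142, 0.0, 0.007]
ft_force: [-0.2, -0.8, -0.2]
opening: 0.388
```

View pics/s30y.png

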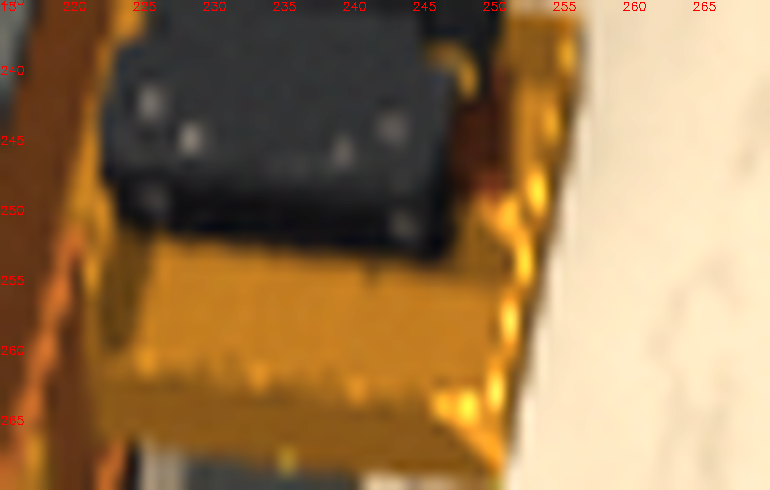

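Released and hanging. I'll retreat up and back, then inspect.

```bash
python3 -m inch '{"hand":[0.4,0.4,0.4,0.4,0.4,0.4,0.4],"delta_pos":[[-0.1,0,-1],[-0.2,0,-1.5],[-0.5,0,-2.5],[-1.5,0,-3],[-3,2,-2],[-3,4,-1],[-2,4,0]],"turn":[0,0,0,0,0,0,0]}'
python3 -m inch '{"hand":[0.4,0.4,0.4,0.4,0.4],"delta_pos":[[-2,4.5,0],[-2,4.5,0],[-1,4.5,0],[0,3,0],[0,0,0]],"turn":[0,0,0,0,0]}'
python3 - <<'E'
from tilt import *
zt=snap('top','t31');z=snap('side','s31')
a=cv2.resize(z['im'][180:340,180:300],None,fx=4.5,fy=3.7,interpolation=cv2.INTER_CUBIC);cv2.imwrite('pics/s31z.png',a)
a=cv2.resize(zt['im'][150:260,140:420],None,fx=2.85,fy=2.85,interpolation=cv2.INTER_CUBIC);cv2.imwrite('pics/t31z.png',a)
E
```

```text
t: 34.65
eef_pos: [442.8, -70.6, 348.5]
tcp_rot: [3.14, -0.003, 0.009]
ft_force: [1.3, -0.2, 0.4]
opening: 0.399
t: 35.15
eef_pos: [395.1, -238.5, 346.9]
tcp_rot: [3.14, -0.001, 0.004]
ft_force: [0.2, 0.5, 0.2]
opening: 0.399
```

View pics/s31z.png

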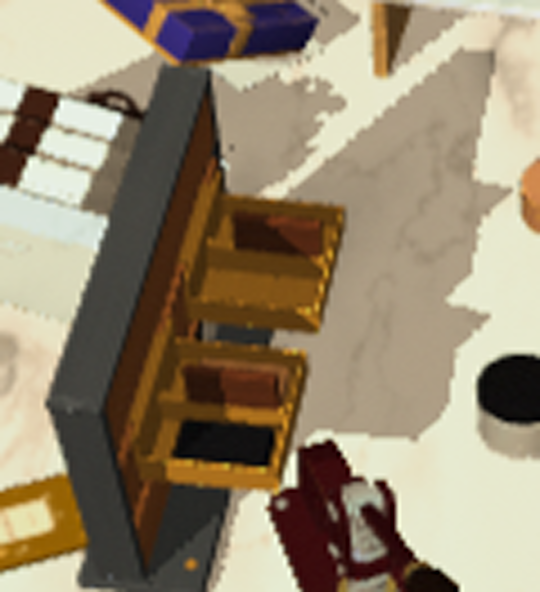

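View pics/t31z.png

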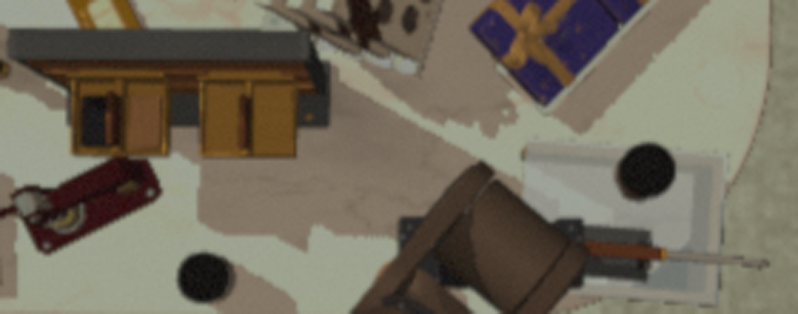

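```bash
python3 - <<'E'
from h import *
np.set_printoptions(suppress=True,precision=3)
for n in ('t31','s31'):
    z=load(f'pics/{n}.npz'); Q=pts(z)
    for nm,y0,y1 in (('loose',-10,70),('other',118,222)):
        m=(Q[...,0]>518)&(Q[...,0]<585)&(Q[...,1]>y0)&(Q[...,1]<y1)&(Q[...,2]>105)&(Q[...,2]<140)
        P=Q[m]; A=np.c_[P[:,:2]-P[:,:2].mean(0),np.ones(len(P))]; c=np.linalg.lstsq(A,P[:,2],rcond=None)[0]; print(n,nm,len(P),'slope x,y',c[:2],'z',c[2])
z=load('pics/t31.npz'); f=lambda x,y:(140+x/2.85,150+y/2.85)
for n,p in [('loose front L',(203,157)),('loose front R',(296,157)),('other front L',(73,155)),('other front R',(168,155))]: print(n,ray(z,f(*p),150))
for n,p in [('loose back L',(205,81)),('loose back R',(300,81)),('other back L',(74,78)),('other R',(169,79))]: print(n,ray(z,f(*p),179))
E
```

```text
t31 loose 403 slope x,y [ 0.054 -0.003] z 118.80400650261547
t31 other 302 slope x,y [-0.015  0.045] z 132.21241318773062
s31 loose 248 slope x,y [ 0.039 -0.152] z 124.22808632903433
s31 other 153 slope x,y [0.106 0.027] z 133.662795319649
loose front L [506.719  77.493 150.   ]
loose front R [508.016 -29.222 150.   ]
other front L [507.211 226.872 150.   ]
other front R [508.536 117.737 150.   ]
loose back L [590.261  72.869 179.   ]
loose back R [591.533 -34.618 179.   ]
other back L [591.93  221.332 179.   ]
other R [592.061 113.683 179.   ]
```

```bash
python3 - <<'E'
from h import *
z=load('pics/t31.npz'); Q=pts(z)
for x0 in range(500,596,8):
    for nm,a,b in (('L',-22,15),('R',35,65)):
        m=(Q[...,0]>x0)&(Q[...,0]<x0+8)&(Q[...,1]>a)&(Q[...,1]<b)&(Q[...,2]>90)&(Q[...,2]<200); print(x0,nm,m.sum(),round(float(np.median(Q[m][:,2])),1) if m.any() else '',end=' | ')
    print()
# rod and jars
im=z['im'].astype(int)
m=(Q[...,0]>380)&(Q[...,0]<430)&(Q[...,1]<-390)&(Q[...,1]>-560)&(Q[...,2]>170)&(Q[...,2]<205); P=Q[m]; print('rod',len(P),np.polyfit(P[:,1],P[:,0],1),np.polyfit(P[:,1],P[:,2],1),np.median(P[:,2]))
print('jar,cjar,',ray(z,(140+646/2.85,150+170/2.85),202),ray(z,(140+205/2.85,150+277/2.85),78))
E
```

```text
500 L 0  | 500 R 0  | 
508 L 21 137.9 | 508 R 18 141.4 | 
516 L 21 114.8 | 516 R 21 118.0 | 
524 L 29 117.4 | 524 R 16 116.5 | 
532 L 21 117.6 | 532 R 15 117.5 | 
540 L 26 119.5 | 540 R 19 116.6 | 
548 L 25 117.4 | 548 R 15 119.0 | 
556 L 23 119.3 | 556 R 13 120.4 | 
564 L 30 118.6 | 564 R 19 118.0 | 
572 L 24 119.5 | 572 R 15 118.6 | 
580 L 25 121.0 | 580 R 19 120.2 | 
588 L 56 124.2 | 588 R 43 138.5 | 
rod 210 [6.97210362e-02 4.31597677e+02] [3.06896924e-02 2.00667212e+02] 186.7170868773734
jar,cjar, [ 493.14440677 -421.45969534  202.        ] [370.23105752  82.70890336  78.        ]
```

```bash
python3 -m inch '{"hand":[0.4,0.4,0.4,0.4,0.4,0.4,0.4],"delta_pos":[[1,-4.5,0],[1,-4.5,0],[1,-4.5,0],[1,-4.5,0],[1,-4.5,0],[1,-4,0],[0,0,0]],"turn":[0,0,0,0,0,0,0]}'
python3 - <<'E'
from h import *
z=snap('wrist','w32'); Q=pts(z); to((480,30,350),0)
for x0 in range(496,600,8):
    for nm,a,b in (('R',-22,15),('L',35,68)):
        m=(Q[...,0]>x0)&(Q[...,0]<x0+8)&(Q[...,1]>a)&(Q[...,1]<b)&(Q[...,2]>90)&(Q[...,2]<290); print(x0,nm,m.sum(),round(float(np.median(Q[m][:,2])),1) if m.any() else '',end=' | ')
    print()
m=(Q[...,0]>518)&(Q[...,0]<580)&(Q[...,2]>105)&(Q[...,2]<135)&(((Q[...,1]>-22)&(Q[...,1]<15))|((Q[...,1]>35)&(Q[...,1]<68)))
P=Q[m]; A=np.c_[P[:,:2]-[550,22],np.ones(len(P))]; print(np.linalg.lstsq(A,P[:,2],rcond=None)[0],len(P))
m=(Q[...,0]>525)&(Q[...,0]<580)&(Q[...,2]>105)&(Q[...,2]<150)&(Q[...,1]>118)&(Q[...,1]<225)
E
```

```text
t: 35.95
eef_pos: [453.3, 34.7, 346.7]
tcp_rot: [-3.141, -0.001, 0.014]
ft_force: [0.4, -0.4, 0.0]
opening: 0.4
t 36.0 pos [453.1  32.9 346.6] rot [-3.142 -0.     0.013] F [-1.2  0.2 -0.2] open 0.402 j [-0.07  0.18  1.88  0.    1.08  1.48]
shift cm (current axes) [ 2.69  0.32 -0.34] turn 0.013
496 R 0  | 496 L 0  | 
504 R 263 146.5 | 504 L 266 146.5 | 
512 R 563 118.7 | 512 L 419 118.4 | 
520 R 509 118.8 | 520 L 389 118.5 | 
528 R 518 119.0 | 528 L 393 118.8 | 
536 R 516 119.3 | 536 L 398 119.0 | 
544 R 548 119.5 | 544 L 420 119.3 | 
552 R 556 120.0 | 552 L 421 119.6 | 
560 R 578 120.2 | 560 L 445 119.9 | 
568 R 589 120.4 | 568 L 451 120.2 | 
576 R 602 120.7 | 576 L 468 120.5 | 
584 R 614 121.1 | 584 L 469 120.7 | 
592 R 1064 144.4 | 592 L 859 143.7 | 
[ 3.34192714e-02 -1.67795441e-02  1.19763418e+02] 7051
```

View pics/w32.png

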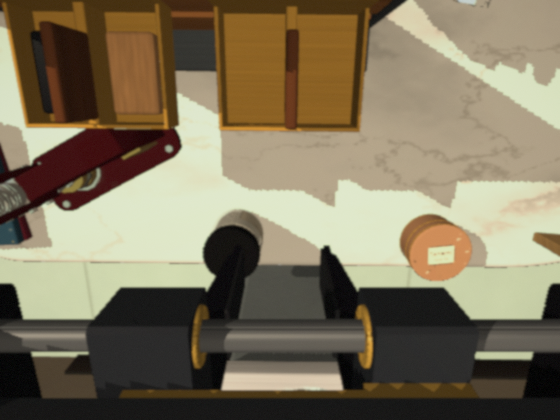

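```bash
python3 -c "
from cell import ticket,env
print(ticket.job_done()); print(env.state()['t'])"
```

```text
the job is handed in; nothing more can be done
None
the job is handed in; nothing more can be done
```

The bin hangs in the upper slot beside the other one and the rod is back in its rest. I handed the job in at about 36 s of the 69 s; no verdict is reported.

**What I did**
- I hooked the bin's left compartment under the riser and drew it out to about 213 mm in the riser frame. Only the rod touched it while it was under the riser.
- The moves could not tilt the hand. I raised the bin's front to about 41° by pivoting it in the grip against the riser's top edge.
- I put the lip into the slot, lowered until the bin was level, released and backed away. The first lowering caught on the lower slat and the bin slipped a few millimetres in the grip. I lifted, went further in, and the second try seated.

**Last checks**
- **Bin:**
  - The floor sits 119–121 mm high against the 121 mm expected. The front sags 0.033 rad by the wrist camera; the coarser top camera gave about 0.05; the limit is 0.09.
  - The last seat-point estimate, taken with the grip still closed, was about 1 mm from the face plane and from the slot edge. The bin is about 80 mm right of the panel's middle and looks square.
- **Rod:** The handle's end is within about 1 mm of where it started, at the same height.
- **Bystanders:** Both jars are within about 2 mm of their starting places. The drum looks undisturbed; I did not re-measure it.
- **Robot:** It was clear of everything at hand-in.

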